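# Ready the buggy wheels for balancing

### The arm

A 7-joint arm with a two-finger parallel gripper is mounted at the origin on the work surface. World frame = base frame: x ahead of the robot, y to its left, z up, the work surface at z = 0. Lengths are in m, angles in rad, forces in N, time in s.
With the tool pointing down it reaches from about 0.35 to 0.775 m from the base axis. Payload 3.1 kg.
Tool frame: the origin (TCP) lies between the finger pads; the fingertips stand 11 mm ahead of it and the grasp point (between the pads) lies 8 mm behind it; x points along the fingers, y is the direction in which the jaws open and shut, and the axes are right-handed (so a half turn about x gives the same grasp; the last joint's range is limited). The gripper opens to 85 mm and grips with 20 to 120 N. Pads are 22 mm wide; open, the fingers measure 114 mm over their backs; the gripper's body (76 mm by 85 mm) begins 54 mm behind the grasp point. The pads swing forward as they close: fully open they stand 13 mm farther back than shut.
Start: joints at [1.16, 0.311, 0.014, 1.512, -0.004, 1.319, -0.027], TCP at [0.198, -0.513, 0.222] pointing down, gripper open.
Joint ranges: [-2.7, 2.7], [-0.3, 1.91], [-1.27, 1.3], [0.12, 2.57], [-1.44, 4.58], [0.2, 2.03], [-3.05, 3.05]. Speed limits (rad/s): [2.79, 2.79, 3.14, 3.14, 3.14, 3.14, 3.14].

### API

Orientations are given as a unit quaternion [x, y, z, w].
In Python, from cell import ctrl gives the robot as it stands.
- The arm moves only by the tool play_rows, never from a script. Its argument "rows" is a list of rows, each a list of 3 entries, a list of its own where there are three numbers: the shift along the tool's x, y, z in m, then the turn about the tool's x in degrees, then the finger opening in m, from 0 to 0.0854. A call has 1 to 8 rows; each row shifts and turns the commanded pose from where the row before left it, along the tool's axes as they then stand; what a row does not reach is not made up. A row lasts 1/8 s, in which the tool goes at most 62.5 mm and 10.7 degrees, less where a joint would pass 70% of its speed; a pose out of reach is approached as far as the arm can. A call with a gripper value outside its range is refused whole. The fingers move at their own pace and stop on an object; "force" is the grip in N (left out, the last holds). Time passes only in rows, so rows that do not move let the fingers close. It gives the time, the measured TCP pose, the force and the opening at its end, in the units of the state.
- ctrl.get_state(): the state, without advancing time (a new reading comes with each control period).
- ctrl.read_camera(name): name is "side" or "top" or "wrist"; returns a dict with "pixels" (400x640x3 uint8, red, green, blue), "range_z" (400x640 float32, m along the optical axis (not along the pixel's ray), 0 where there is no reading), "K" (3x3 intrinsics, pixels), "R" (3x3) and "t" (3): a world point X has camera coordinates R X + t. Camera axes: x right, y down, z forward; pixel columns grow to the right and rows downward; lengths in m; the calibration is good to about 2 mm. A picture is of the moment at which its call begins.
- ctrl.finish_job(): hands the job in, once; it reports no verdict.
Trained networks look in a picture, given as the dict that the camera call returned (one of the last four; its "shot" number tells which), for a name from the list of things; names that differ only in an ending like _2 or _b are one class to them, and where a whole thing is asked for, a point or a joint stands for the part that bears it (a point fixed in the world has none). Each returns a list of dicts, best first, with "confidence" (0 to 1); they miss things now and then, are a little off and sometimes report something else, mostly with a low value. They report only what shows in the picture. A call takes as long as a camera call.
- ctrl.silhouettes(picture, thing): "pixels" (400x640 bool, what is visible of it) and "location" ([column, row] in pixels, amid what is visible of it).
- ctrl.place_of(picture, thing): "location" ([column, row] in pixels: a listed point, or the origin of a listed thing).
The state is a dict: "t": time; "joints": joint angles; "dq": joint speeds; "joint_efforts": joint torques, N m; "tcp_pos": TCP position; "tool_rot": TCP orientation; "force": force on the tool from outside, world axes, zero at the start; "wrist_torque": the same for the moment, N m; "opening": finger opening in m.
Only numpy, scipy, OpenCV 4.12 (cv2) and the standard library are available. Lean on these libraries where they do the work, as an engineer would, in place of code of your own. Each camera call takes 0.05 s, during which the arm holds its last target.

### The job

Get the buggy wheels ready for balancing: stack the loose wheels flat on the wheel post, white at the bottom, red on it and blue on top, and lay the axle of the yellow wheel into the slots of the balancing stand so that both ends sit fully home and the wheel hangs about midway between the uprights. The green wheel's glue is still curing: leave it and the glue bottle where they are.

Things in the scene. Friction and masses are not known exactly. Their poses are not given: they have to be found in the camera images.
- wheel_white: White-rimmed wheel lying flat on the table, loose, no axle: black studded tyre, white rim; 56 mm in diameter, 24 mm wide (high as it lies), round open hole 20 mm in diameter through its centre; same on both faces; 40 g. Origin at its very centre (12 mm above its underside), z along its axis. Pinch it from above across its diameter, any yaw.
- wheel_red: Red-rimmed wheel lying flat on the table, loose, no axle: black studded tyre, red rim; 56 mm in diameter, 24 mm wide (high as it lies), round open hole 20 mm in diameter through its centre; same on both faces; 40 g. Origin at its very centre (12 mm above its underside), z along its axis. Pinch it from above across its diameter, any yaw.
- wheel_blue: Blue-rimmed wheel lying flat on the table, loose, no axle: black studded tyre, blue rim; 56 mm in diameter, 24 mm wide (high as it lies), round open hole 20 mm in diameter through its centre; same on both faces; 40 g. Origin at its very centre (12 mm above its underside), z along its axis. Pinch it from above across its diameter, any yaw.
- wheel_green: Green-rimmed wheel, same shape and size as the white, red and blue ones and lying flat among them, dark green rim. Its glue is still curing: leave it where it lies. Origin at its very centre, z along its axis.
- wheel_yellow: Neon-yellow-rimmed wheel (tyre 56 mm in diameter, 24 mm wide, 80 g), fixed on a steel axle 8 mm in diameter, 130 mm long, 53 mm out each side. Starts upright in the cradle, axle 38 mm and top of tyre 66 mm up. Origin at the wheel's centre, on the axle; y along the axle (ends alike). Pinch from above across the tyre's 24 mm width near its top, closing along the axle.
- cradle: Fixed low holder, orange on grey, 90 x 50 mm, 14 mm high, in which the yellow wheel stands at the start, loosely, between two blocks 30 mm apart. Origin at the centre of its underside on the table; its y lies along the axle of the wheel standing in it.
- post: Fixed wheel post: round aluminium foot 64 mm in diameter, 6 mm thick, with an upright orange pin 8 mm in diameter in its middle, rounded top 66 mm above the table. Three wheels slipped over the pin lie flat one on another, centres 18, 42 and 66 mm above the table. Origin at the centre of the underside of the foot, z up.
- stand: Fixed balancing stand: aluminium foot 70 x 124 mm; two blue uprights 8 mm thick at y = +48 and -48 mm, tops 58 mm above the table, each with a slot open upward at x = 0: mouth 24 mm wide, narrowing to 10 mm at height 50, flat bottom at height 42. An axle home in both runs along the stand's y, its centre line 46 mm up. Origin: centre of the underside, z up.
- glue: White glue bottle, 28 mm in diameter, 78 mm high with its red nozzle, standing loose, 40 g. Origin at the centre of its underside. Leave it standing.

How it is judged:
By the outcome, as a careful person would: the job done as asked, in the order asked, and still so for the second after the job is handed in, with the robot touching nothing.
It also fails if it takes over 96 s, if anything falls off the work surface, if the arm or the gripper's body presses on something with over 40 N, if the wrist force passes 120 N, or if a joint passes its speed limit or range.

## Working session

There is one attempt and no reset: what is moved stays moved. The work goes in short steps, Python scripts to look and compute and a tool call to move; the robot and the scene stay as the last step left them, time stands still between calls to the robot, and variables do not carry over. Pictures are saved under pics/ and viewed, and the job is handed in when it is done.

Besides the shell and the picture viewer there is one more tool, called as name([rows], argument=value, ...), one row to a line, values as JSON. play_rows: Moves the arm, as the interface text tells. Its arguments: {"type":"object","properties":{"rows":{"type":"array"},"force":{"type":"number"}},"required":["rows"]}

```bash
ls; mkdir -p pics; cat > h.py <<'E'
import numpy as np,cv2
from cell import ctrl
from scipy.spatial.transform import Rotation as Rn
def save(p,n): cv2.imwrite('pics/'+n,p['pixels'][:,:,::-1])
def world(p,u,v,z=None):
    K,R,t=[np.array(p[k]) for k in('K','R','t')]
    t=t.reshape(3)
    r=np.linalg.solve(K,np.array([u,v,1.0]))
    if z is None:
        d=p['range_z'][int(round(v)),int(round(u))]
        return R.T@(r*d-t)
    c=-R.T@t; w=R.T@r
    return c+w*(z-c[2])/w[2]
def cloud(p,mask):
    K,R,t=[np.array(p[k]) for k in('K','R','t')]
    v,u=np.nonzero(mask&(p['range_z']>0)); d=p['range_z'][v,u]
    r=np.linalg.solve(K,np.stack([u,v,np.ones(len(u))]))*d
    return (R.T@(r-t.reshape(3,1))).T
E
python3 - <<'E'
from h import *
s=ctrl.get_state(); print({k:np.round(v,3) for k,v in s.items()})
print(Rn.from_quat(s['tool_rot']).as_matrix().round(3))
for n in('top','side','wrist'):
    p=ctrl.read_camera(n); save(p,n+'0.png')
    if n=='wrist': continue
    print(n, (-np.array(p['R']).T@np.array(p['t']).reshape(3)).round(3))
    for th in ['wheel_white','wheel_red','wheel_blue','wheel_green','wheel_yellow','cradle','post','stand','glue']:
        for q in ctrl.place_of(p,th)[:2]: 
            u,v=q['location']; print(th,round(q['confidence'],2),np.round([u,v]),world(p,u,v,0.012).round(3),world(p,u,v).round(3))
E
```

```text
pics
{'t': np.float64(0.0), 'joints': array([ 1.16 ,  0.312,  0.014,  1.513, -0.004,  1.319, -0.027]), 'dq': array([-0.001, -0.   ,  0.   ,  0.   ,  0.001, -0.   ,  0.   ]), 'joint_efforts': array([ 1.0000e-03, -3.7991e+01,  1.4700e-01, -2.3059e+01,  1.2000e-02,
        1.4000e-02, -0.0000e+00]), 'tcp_pos': array([ 0.198, -0.512,  0.221]), 'tool_rot': array([-0.695, -0.13 ,  0.695, -0.129]), 'force': array([0.229, 1.126, 0.693]), 'wrist_torque': array([ 0.016, -0.016,  0.038]), 'opening': np.float64(0.086)}
[[-0.001  0.361 -0.933]
 [ 0.002 -0.933 -0.361]
 [-1.    -0.002  0.   ]]
top [0.482 0.012 1.112]
wheel_white 0.88 [418. 262.] [ 0.427 -0.259  0.012] [ 0.427 -0.262 -0.001]
wheel_white 0.5 [219. 260.] [0.431 0.229 0.012] [0.431 0.231 0.002]
wheel_red 0.76 [223. 259.] [0.434 0.222 0.012] [ 0.433  0.224 -0.002]
wheel_red 0.64 [308. 200.] [0.579 0.014 0.012] [0.574 0.014 0.064]
wheel_blue 0.8 [288. 258.] [0.435 0.062 0.012] [ 0.435  0.063 -0.   ]
wheel_green 0.64 [341. 248.] [ 0.463 -0.068  0.012] [ 0.463 -0.069  0.002]
wheel_yellow 0.76 [309. 201.] [0.577 0.012 0.012] [0.573 0.012 0.
[... 467 characters left out ...]
.13  0.012] [0.674 0.139 0.022]
wheel_red 0.96 [391. 325.] [0.428 0.228 0.012] [0.426 0.22  0.   ]
wheel_blue 0.95 [387. 248.] [0.425 0.061 0.012] [0.427 0.075 0.025]
wheel_blue 0.53 [246. 270.] [0.67  0.136 0.012] [0.67  0.139 0.015]
wheel_green 0.67 [363. 202.] [ 0.468 -0.074  0.012] [ 0.469 -0.059  0.024]
wheel_yellow 0.92 [309. 215.] [ 0.577 -0.02   0.012] [0.572 0.022 0.047]
cradle 0.77 [306. 233.] [0.578 0.035 0.012] [0.579 0.026 0.004]
post 0.83 [283. 330.] [0.589 0.252 0.012] [0.589 0.248 0.007]
post 0.4 [244. 267.] [0.676 0.132 0.012] [0.673 0.141 0.023]
stand 0.66 [317. 163.] [ 0.578 -0.219  0.012] [ 0.576 -0.192  0.029]
glue 0.96 [246. 271.] [0.669 0.14  0.012] [0.669 0.14  0.012]
```

View pics/top0.png

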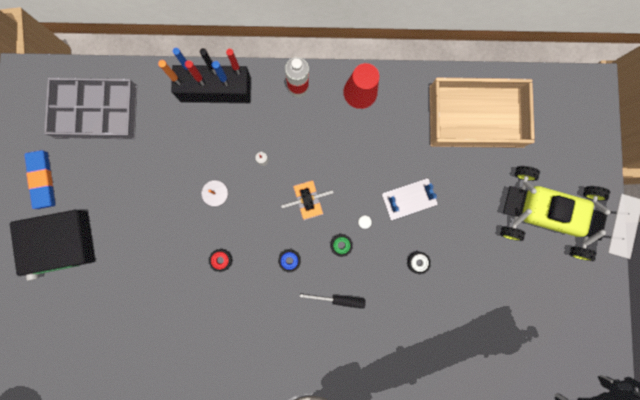

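View pics/side0.png

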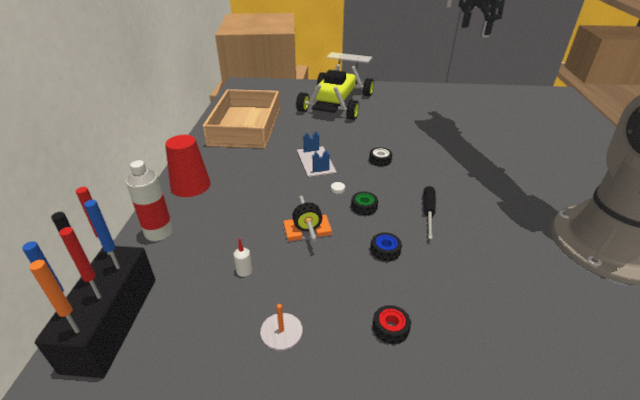

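```bash
cat > m.py <<'E'
from h import *
# precise measures from top depth
def tops(p,xy,zlo,zhi,r):
    P=cloud(p,np.ones(p['range_z'].shape,bool))
    m=(np.hypot(P[:,0]-xy[0],P[:,1]-xy[1])<r)&(P[:,2]>zlo)&(P[:,2]<zhi)
    return P[m]
E
python3 - <<'E'
from m import *
p=ctrl.read_camera('top')
for n,xy in dict(white=(.43,-.258),red=(.431,.225),blue=(.43,.062),green=(.465,-.07)).items():
    q=tops(p,xy,.019,.032,.045)[:,:2]; c,rr=cv2.minEnclosingCircle(q.astype(np.float32)); 
    h=cv2.minAreaRect(q.astype(np.float32)); print(n,len(q),np.round(c,4),round(rr,4),q.mean(0).round(4),np.round(h[0],4),(q.max(0)+q.min(0)).round(4)/2)
q=tops(p,(.592,.252),.055,.075,.03); print('pin',len(q),q.mean(0).round(4))
q=tops(p,(.592,.252),.003,.010,.045)[:,:2];print('foot',cv2.minEnclosingCircle(q.astype(np.float32)),q.mean(0))
q=tops(p,(.575,.012),.03,.075,.1); print('yel',len(q),cv2.minAreaRect(q[:,:2].astype(np.float32)),q[:,:2].mean(0)); 
t=q[q[:,2]>.05];print('tyre',cv2.minAreaRect(t[:,:2].astype(np.float32)),t.mean(0))
a=q[np.abs(q[:,2]-.042)<.006];print('axle',cv2.fitLine(a[:,:2].astype(np.float32),2,0,.01,.01).ravel())
q=tops(p,(.58,-.233),.05,.065,.1)[:,:2]; print('stand up',len(q),cv2.minAreaRect(q.astype(np.float32)),q.mean(0))
q=tops(p,(.58,-.233),.003,.065,.1)[:,:2]; print('stand',cv2.minAreaRect(q.astype(np.float32)))
q=tops(p,(.672,.135),.06,.09,.04); print('glue',len(q),q.mean(0))
E
```

```text
white 320 [ 0.4272 -0.2601] 0.0279 [ 0.4273 -0.2598] [ 0.4277 -0.2597] [ 0.4265  -0.25985]
red 341 [0.4312 0.2271] 0.0286 [0.4303 0.2266] [0.431  0.2272] [0.43095 0.22725]
blue 328 [0.4304 0.0581] 0.0279 [0.4308 0.0585] [0.4296 0.0587] [0.4296 0.0587]
green 323 [ 0.4686 -0.0693] 0.0275 [ 0.4686 -0.0688] [ 0.4685 -0.0685] [ 0.46915 -0.06915]
pin 13 [0.5955 0.2466 0.0628]
foot ((0.5898283123970032, 0.2519179582595825), 0.044100724160671234) [0.59475167 0.24728378]
yel 380 ((0.5797537565231323, 0.015910696238279343), (0.05581032857298851, 0.12246029824018478), 38.89992904663086) [0.57877092 0.01612408]
tyre ((0.5801987051963806, 0.016375863924622536), (0.050393737852573395, 0.023845452815294266), 16.951234817504883) [0.57892812 0.0161153  0.06053025]
axle [ 0.29418078 -0.9557498   0.5786236   0.01645547]
stand up 71 ((0.5859501361846924, -0.24117520451545715), (0.03876885026693344, 0.10418126732110977), 18.750890731811523) [ 0.58621321 -0.24295627]
stand ((0.5806748270988464, -0.23279163241386414), (0.1882910132408142, 0.19735831022262573), 21.859323501586914)
glue 9 [0.67935746 0.12865845 0.06903245]
```

Top view: white (419,262), green (341,245), blue (289,260) and red (220,260) wheels, post (214,193), yellow wheel in its cradle (308,199), stand (410,198), glue bottle (261,157). The side view agrees. A glue cap lies at (365,222). Next I'll measure the post, stand and axle more closely.

```bash
cat >> m.py <<'E'
def goto(x,y,z,yaw=None):
    s=ctrl.get_state(); R=Rn.from_quat(s['tool_rot']).as_matrix()
    d=R.T@(np.array([x,y,z])-s['tcp_pos'])
    cur=np.degrees(np.arctan2(R[1,1],R[0,1])); tr=0 if yaw is None else cur-yaw
    print('t',round(float(s['t']),2),'tcp',s['tcp_pos'].round(4),'yaw',cur.round(2),'tilt',R[:,0].round(3),'shift mm',(d*1000).round(1),'turn',round(tr,2),'open',round(float(s['opening']),4),'F',s['force'].round(1))
E
python3 - <<'E'
from m import *
for n in('top','side'):
    p=ctrl.read_camera(n)
    for th in ['stand','post','wheel_yellow']:
        s=ctrl.silhouettes(p,th)[0]; m=s['pixels']; print(n,th,round(s['confidence'],2),m.sum())
        P=cloud(p,m)
        if th=='stand':
            f=P[(P[:,2]<.015)][:,:2].astype(np.float32); print(' foot rect',cv2.minAreaRect(f))
            b=P[P[:,2]>.03]; 
            px=p['pixels'].astype(int); blue=m&(px[:,:,2]>px[:,:,0]+25); B=cloud(p,blue); B=B[B[:,2]>.02]
            print(' blue',len(B),B.mean(0), cv2.minAreaRect(B[:,:2].astype(np.float32)))
            lab=B[:,1]>B[:,1].mean(); a,c=B[lab].mean(0),B[~lab].mean(0); print(a,c,(a+c)/2,np.degrees(np.arctan2(*(c-a)[[1,0]])))
        if th=='post':
            f=P[P[:,2]<.02][:,:2]; print(' foot',cv2.minEnclosingCircle(f.astype(np.float32)),f.mean(0))
            b=P[P[:,2]>.03]; print(' pin',len(b),b.mean(0))
        if th=='wheel_yellow':
            t=P[P[:,2]>.052]; print(' top',t.mean(0),len(t)); a=P[(P[:,2]<.046)&(P[:,2]>.036)]; l=cv2.fitLine(a[:,:2].astype(np.float32),2,0,.01,.01).ravel(); print(' axle',l,np.degrees(np.arctan2(l[1],l[0])),a[:,:2].min(0),a[:,:2].max(0))
goto(.427,-.2595,.15)
E
```

```text
top stand 0.92 1382
 foot rect ((0.5854715704917908, -0.24089454114437103), (0.07011612504720688, 0.12569601833820343), 18.568668365478516)
 blue 177 [ 0.58724415 -0.24431516  0.04312853] ((0.5863754153251648, -0.2407616674900055), (0.03829311951994896, 0.10404506325721741), 18.768333435058594)
[ 0.56991742 -0.19414623  0.04335539] [ 0.60121161 -0.28475747  0.04294565] [ 0.58556451 -0.23945185  0.04315052] -70.94674509523131
top post 0.9 484
 foot ((0.5958966016769409, 0.2473042756319046), 0.03164736554026604) [0.59517545 0.24707636]
 pin 21 [0.59525318 0.24603984 0.05428316]
top wheel_yellow 0.86 405
 top [0.57880056 0.01588424 0.06128355] 186
 axle [ 0.28639236 -0.9581124   0.57678443  0.02079429] -73.3579 [ 0.55275666 -0.03935213] [0.60829592 0.07662469]
side stand 0.58 1056
 foot rect ((0.593996524810791, -0.28195786476135254), (0.07684996724128723, 0.21120360493659973), 17.32754135131836)
 blue 391 [ 0.58201099 -0.23763197  0.03807447] ((0.5836148858070374, -0.24132457375526428), (0.0396256297826767, 0.10821151733398438), 18.908950805664062)
[ 0.56679217 -0.1941079   0.03800011] [ 0.59844408 -0.2846287   0.03815476] [ 0.58261812 -0.2393683   0.03807744] -70.72707483522932
side post 0.84 1265
 foot ((0.5922395586967468, 0.24524612724781036), 0.034191593527793884) [0.5922758  0.25078168]
 pin 85 [0.59270762 0.24955434 0.04893171]
side wheel_yellow 0.75 773
 top [0.57785961 0.02030409 0.06016829] 274
 axle [ 0.31382653 -0.94948035  0.5744727   0.03054889] -71.71001 [ 0.54956383 -0.04366931] [0.60510761 0.07841069]
t 1.5 tcp [ 0.1983 -0.513   0.2219] yaw -68.87 tilt [-0. -0. -1.] shift mm [  71.9 -154.  -304.7] turn 0 open 0.0852 F [ 0.  -0.1 -0.1]
```

play_rows([
  [[0.006,-0.022,-0.044],0,0.085],
  [[0.006,-0.022,-0.044],0,0.085],
  [[0.006,-0.022,-0.044],0,0.085],
  [[0.006,-0.022,-0.044],0,0.085],
  [[0.006,-0.022,-0.044],0,0.085],
  [[0.006,-0.022,-0.044],0,0.085],
  [[0.006,-0.022,-0.041],0,0.085],
  [[0,0,0],0,0.085],
], force=30)

```text
t: 2.5
tcp_pos: [0.4302, -0.2544, 0.1796]
tool_rot: [0.695, 0.134, -0.694, 0.132]
force: [0.2, -0.2, -0.7]
opening: 0.0847
```

```bash
python3 - <<'E'
from m import *
goto(.427,-.2595,.013)
p=ctrl.read_camera('wrist'); save(p,'w1.png')
for q in ctrl.silhouettes(p,'wheel_white')[:1]:
    P=cloud(p,q['pixels']); P=P[(P[:,2]>.019)&(P[:,2]<.03)]; print(q['confidence'],len(P),cv2.minEnclosingCircle(P[:,:2].astype(np.float32)),P.mean(0))
E
```

```text
t 2.5 tcp [ 0.4302 -0.2544  0.1796] yaw -68.33 tilt [ 0.001  0.003 -1.   ] shift mm [166.6   4.    5.2] turn 0 open 0.0847 F [ 0.2 -0.2 -0.7]
0.83 1868 ((0.425241082906723, -0.26406747102737427), 0.028330834582448006) [ 0.42606373 -0.26317265  0.02272078]
```

View pics/w1.png

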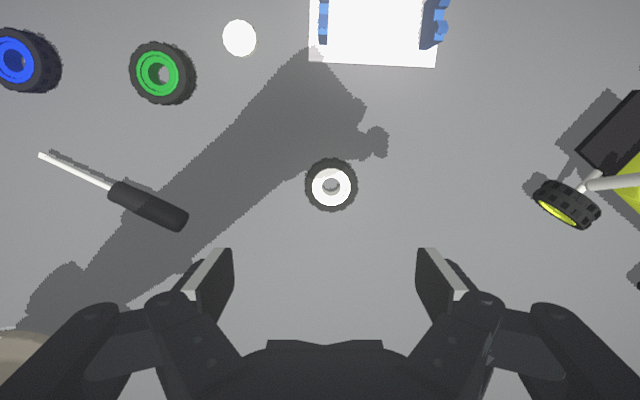

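The white wheel is at about (331,186), centred between the fingers.

play_rows([
  [[0.04,0.005,0.006],0,0.085],
  [[0.04,0,0],0,0.085],
  [[0.04,0,0],0,0.085],
  [[0.03,0,0],0,0.085],
  [[0.016,0,0],0,0.085],
  [[0,0,0],0,0.085],
  [[0,0,0],0,0.045],
  [[0,0,0],0,0.045],
])

```text
t: 3.6
tcp_pos: [0.4245, -0.267, 0.0152]
tool_rot: [0.696, 0.129, -0.694, 0.13]
force: [-0.0, -0.0, 0.0]
opening: 0.0511
```

play_rows([
  [[0,0,0],0,0.045],
  [[0,0,0],0,0.045],
  [[0,0,0],0,0.045],
  [[0,0,0],0,0.045],
])

```text
t: 4.1
tcp_pos: [0.4234, -0.2662, 0.0139]
tool_rot: [-0.695, -0.13, 0.695, -0.13]
force: [0.5, -0.1, 0.1]
opening: 0.0448
```

```bash
python3 - <<'E'
from m import *
goto(.5945,.248,.18)
E
```

```text
t 4.1 tcp [ 0.4234 -0.2662  0.0139] yaw -68.86 tilt [-0.  0. -1.] shift mm [-166.1 -417.9 -345. ] turn 0 open 0.0448 F [ 0.5 -0.1  0.1]
```

```bash
python3 - <<'E'
from m import *
p=ctrl.read_camera('wrist'); save(p,'w2.png')
p=ctrl.read_camera('side'); cv2.imwrite('pics/s2.png',cv2.resize(p['pixels'][100:260,280:540,::-1],None,fx=3,fy=3))
E
```

```text
(no output)
```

View pics/w2.png

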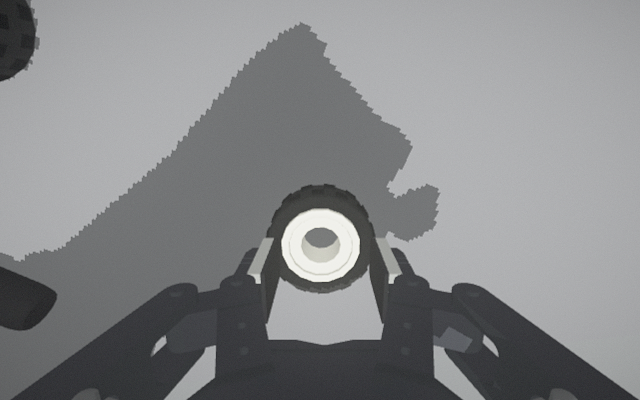

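View pics/s2.png

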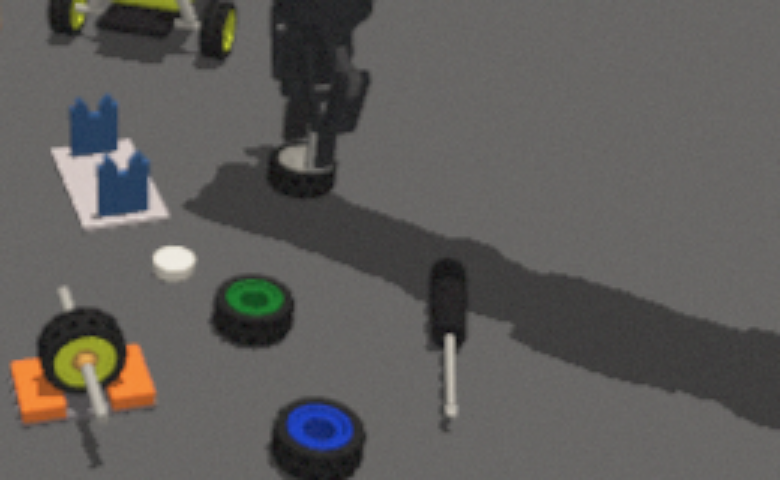

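```bash
python3 - <<'E'
from m import *
s=ctrl.get_state();R=Rn.from_quat(s['tool_rot']).as_matrix()
for n in('wrist','top','side'):
  p=ctrl.read_camera(n)
  for q in ctrl.silhouettes(p,'wheel_white')[:1]:
    P=cloud(p,q['pixels']); P=P[(P[:,2]>.016)&(P[:,2]<.03)]; c=np.array([*cv2.minEnclosingCircle(P[:,:2].astype(np.float32))[0],.012]); print(n,q['confidence'],len(P),c,P.mean(0),P[:,2].max(),'tool mm',(R.T@(c-s['tcp_pos'])*1000).round(1))
  for q in ctrl.place_of(p,'wheel_white')[:1]: print(q, world(p,*q['location'],.018))
goto(.4,-.26,.01)
E
```

```text
top 0.72 41 [ 0.58512712 -0.23813117  0.012     ] [ 0.58751684 -0.24552687  0.02254863] 0.029945365995247296 tool mm [   1.8   32.1 -160.9]
{'location': [419.9, 264.7], 'confidence': 0.58} [ 0.42210972 -0.26241517  0.018     ]
side 0.61 162 [ 0.42592981 -0.25852743  0.012     ] [ 0.43258901 -0.25237999  0.02210793] 0.026339574846110332 tool mm [ 1.8 -6.3 -5.1]
{'location': [378.5, 157.7], 'confidence': 0.63} [ 0.42945966 -0.24469088  0.018     ]
t 4.65 tcp [ 0.4235 -0.2662  0.0139] yaw -68.86 tilt [ 0. -0. -1.] shift mm [  3.9 -14.3  19.7] turn 0 open 0.0451 F [-0.  -0.6  0.4]
```

```bash
python3 - <<'E'
from m import *
s=ctrl.get_state();R=Rn.from_quat(s['tool_rot']).as_matrix()
p=ctrl.read_camera('wrist')
print(p['R'].round(3),(-p['R'].T@np.array(p['t']).ravel()).round(4))
for uv in[(320,243),(274,240),(370,240),(320,185),(320,290),(258,250),(285,245),(355,245)]:
    for z in (None,.022): 
        w=world(p,*uv,z); print(uv,z,w.round(4),'tool',(R.T@(w-s['tcp_pos'])*1000).round(1))
E
```

```text
[[ 0.361 -0.933 -0.   ]
 [-0.896 -0.347  0.276]
 [-0.258 -0.099 -0.961]] [ 0.4886 -0.2413  0.1657]
(320, 243) None [ 0.4177 -0.2661  0.0008] tool [13.1 -2.2  5.4]
(320, 243) 0.022 [ 0.4268 -0.2629  0.022 ] tool [-8.1 -1.9 -4.2]
(274, 240) None [ 0.4246 -0.2408  0.0317] tool [-17.7 -23.4 -10.2]
(274, 240) 0.022 [ 0.42   -0.2407  0.022 ] tool [ -8.1 -25.1  -5.9]
(370, 240) None [ 0.438  -0.2853  0.0237] tool [-9.8 23.  -6.6]
(370, 240) 0.022 [ 0.4374 -0.2859  0.022 ] tool [-8.1 23.3 -5.9]
(320, 185) None [ 4.499e-01 -2.538e-01  4.000e-04] tool [ 13.6  -2.1 -29.1]
(320, 185) 0.022 [ 0.455  -0.2522  0.022 ] tool [ -8.1  -1.8 -34.4]
(320, 290) None [ 0.4023 -0.2724  0.0232] tool [-9.3 -2.  22. ]
(320, 290) 0.022 [ 0.4015 -0.2726  0.022 ] tool [-8.1 -2.  22.8]
(258, 250) None [ 0.4229 -0.2358  0.0428] tool [-28.9 -28.6 -10.4]
(258, 250) 0.022 [ 0.4118 -0.2349  0.022 ] tool [ -8.1 -33.5  -0.4]
(285, 245) None [ 0.4201 -0.2468  0.0235] tool [ -9.6 -19.4  -3.8]
(285, 245) 0.022 [ 0.4194 -0.2468  0.022 ] tool [ -8.1 -19.6  -3.1]
(355, 245) None [ 0.4333 -0.2791  0.025 ] tool [-11.1  15.5  -4.5]
(355, 245) 0.022 [ 0.4322 -0.2799  0.022 ] tool [-8.1 15.8 -3.2]
```

play_rows([
  [[0,0,0],0,0.03],
  [[0,0,0],0,0.03],
  [[0,0,0],0,0.03],
  [[0,0,0],0,0.03],
])

```text
t: 5.2
tcp_pos: [0.4239, -0.2665, 0.0143]
tool_rot: [0.695, 0.129, -0.695, 0.13]
force: [-0.9, -0.8, 4.5]
opening: 0.0298
```

```bash
python3 - <<'E'
from m import *
goto(.4,-.26,.01)
p=ctrl.read_camera('wrist'); save(p,'w3.png')
E
```

```text
t 5.2 tcp [ 0.4239 -0.2665  0.0143] yaw -68.87 tilt [ 0.001 -0.001 -1.   ] shift mm [  4.2 -14.6  19.9] turn 0 open 0.0298 F [-0.9 -0.8  4.5]
```

View pics/w3.png

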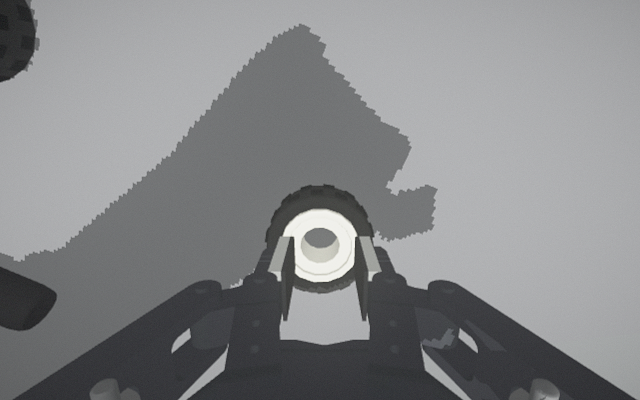

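```bash
python3 - <<'E'
from m import *
s=ctrl.get_state();R=Rn.from_quat(s['tool_rot']).as_matrix()
p=ctrl.read_camera('wrist')
P=cloud(p,p['range_z']>0); T=(P-s['tcp_pos'])@R
m=(np.abs(T[:,1])<30)&(np.abs(T[:,2])<25)&(P[:,2]>.027)&(P[:,2]<.12)
T=T[m]
for a in range(-100,0,8):
    q=T[(T[:,0]>=a)&(T[:,0]<a+8)]
    if len(q): print(a,len(q),q.min(0).round(1),q.max(0).round(1))
for uv in [(290,245),(285,320),(285,300),(285,270),(268,260),(262,275)]:
    w=world(p,*uv);print(uv,(R.T@(w-s['tcp_pos'])*1000))
p=ctrl.read_camera('side'); cv2.imwrite('pics/s3.png',cv2.resize(p['pixels'][100:200,330:460,::-1],None,fx=6,fy=6,interpolation=cv2.INTER_CUBIC))
E
```

```text
-4 47280 [-0.1 -0.1 -0. ] [-0.   0.1  0. ]
(290, 245) [-22.81780306 -15.2850963  -10.01918487]
(285, 320) [-46.07961992 -15.48752252  12.02962516]
(285, 300) [-46.80417465 -15.05936741   2.28521927]
(285, 270) [-45.88677583 -14.73295533 -10.28839578]
(268, 260) [-29.09733645 -24.39927643  -5.75753699]
(262, 275) [-53.48169744 -21.93462646 -12.55903698]
```

View pics/s3.png

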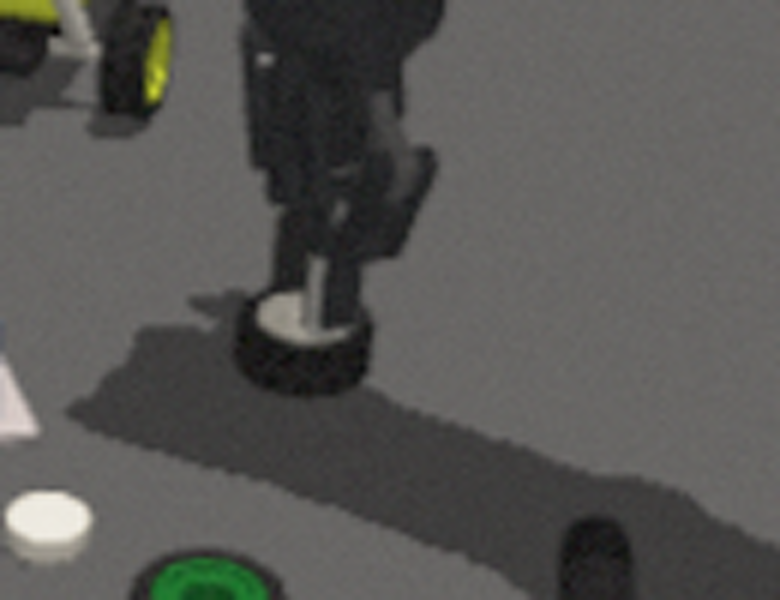

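play_rows([
  [[-0.03,0,0],0,0.03],
  [[-0.03,0,0],0,0.03],
  [[0,0,0],0,0.03],
  [[0,0,0],0,0.03],
])

```text
t: 5.85
tcp_pos: [0.4225, -0.2657, 0.0728]
tool_rot: [-0.694, -0.13, 0.696, -0.129]
force: [-0.4, 0.5, -0.3]
opening: 0.0299
```

```bash
cat > tip.py <<'E'
from m import *
import sys
s=ctrl.get_state();R=Rn.from_quat(s['tool_rot']).as_matrix(); print(s['tcp_pos'],s['opening'])
p=ctrl.read_camera('wrist'); save(p,sys.argv[1])
P=cloud(p,p['range_z']>0); T=(P-s['tcp_pos'])@R*1000
m=(np.abs(T[:,1])<60)&(np.abs(T[:,2])<20)&(P[:,2]>.035)
T=T[m]
for a in range(-100,20,4):
    q=T[(T[:,0]>=a)&(T[:,0]<a+4)]
    if len(q): print(a,len(q),q.min(0).round(1),q.max(0).round(1))
E
python3 tip.py w4.png
```

```text
[ 0.42245709 -0.26574116  0.07280774] 0.029936096506220596
-100 5460 [-100.   -60.   -17.9] [-96.   60.   -5.6]
-96 5024 [-96.  -60.  -17.7] [-92.   60.   -2.7]
-92 5121 [-92.  -60.  -17.8] [-88.   60.    3.8]
-88 4749 [-88.  -59.8 -17.5] [-84.   59.5   8.5]
-84 4213 [-84.  -57.9 -17.5] [-80.   59.4  12.8]
-80 2547 [-80.  -55.7 -17.7] [-76.   56.8  13.3]
-76 2016 [-76.  -54.4 -17. ] [-72.   54.3  13.3]
-72 1892 [-72.  -52.4 -12.4] [-68.   53.   13.2]
-68 4507 [-68.  -50.5 -13.3] [-64.   51.4  13. ]
-64 2088 [-64.  -49.1 -13.8] [-60.   50.   13.2]
-60 1077 [-60.  -46.7 -14. ] [-56.   47.3  13.1]
-56 766 [-56.  -43.6 -13.9] [-52.   45.7   7.8]
-52 329 [-52.  -33.3 -12.2] [-48.   36.6   8. ]
-48 781 [-48.  -21.2 -11.2] [-44.   23.1  11.9]
-44 297 [-44.  -27.8 -11.2] [-40.   28.8  12.4]
-40 395 [-40.  -28.4 -11.4] [-36.   29.   11.7]
-36 361 [-36.  -28.1 -11. ] [-32.   28.9  11.8]
-32 336 [-32.  -28.2 -11.2] [-28.   28.9  11.4]
-28 308 [-28.  -28.2 -10.9] [-24.   29.1  11.2]
-24 277 [-24.  -28.1 -10.9] [-20.   28.9  12.4]
-20 237 [-20.  -27.1 -10.8] [-16.   27.7  11.5]
-16 118 [-16.  -20.9 -10.9] [-12.   21.6  10.5]
-12 38 [-11.9 -14.7  -8.7] [-8.7 15.5 10.6]
```

View pics/w4.png

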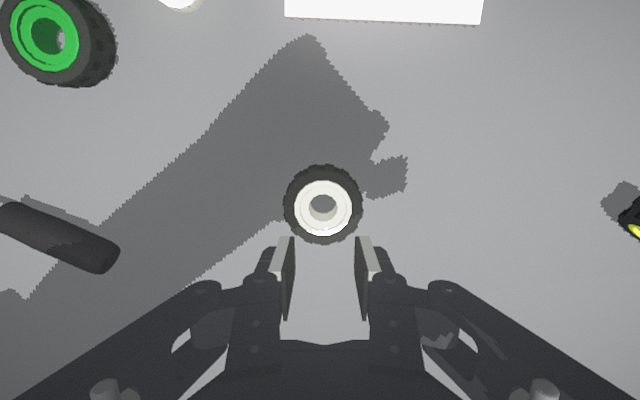

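Something disagrees with the description. The fingers closed above the wheel: the tips sit about 10 mm behind the reported TCP, where the description says 11 mm ahead. I'll measure the tip against the opening.

play_rows([
  [[0,0,0],0,0.056],
  [[0,0,0],0,0.056],
  [[0,0,0],0,0.056],
  [[0,0,0],0,0.056],
])

```text
t: 6.4
tcp_pos: [0.4235, -0.2662, 0.0738]
tool_rot: [-0.695, -0.13, 0.695, -0.13]
force: [-0.3, 0.1, 0.3]
opening: 0.056
```

```bash
python3 tip.py w5.png | tail -7
```

```text
-40 475 [-40.  -41.1 -11.2] [-36.   42.1  11.9]
-36 447 [-36.  -41.5 -11.2] [-32.   42.1  12.1]
-32 384 [-32.  -41.3 -10.8] [-28.   42.2  11.9]
-28 387 [-28.  -41.2 -11. ] [-24.   41.9  11.5]
-24 314 [-24.  -40.3 -11.1] [-20.   41.3  12.3]
-20 213 [-20.  -39.1 -10.8] [-16.   39.9  11.6]
-16 80 [-16.  -27.8  -9.3] [-12.8  28.7  10.9]
```

play_rows([
  [[0,0,0],0,0.085],
  [[0,0,0],0,0.085],
  [[0,0,0],0,0.085],
  [[0,0,0],0,0.085],
])

```text
t: 6.95
tcp_pos: [0.4235, -0.2662, 0.0739]
tool_rot: [-0.695, -0.13, 0.695, -0.13]
force: [-0.2, -1.0, 0.1]
opening: 0.0853
```

```bash
python3 tip.py w6.png | tail -7; python3 - <<'E'
from m import *
p=ctrl.read_camera('wrist')
px=p['pixels'].astype(int); m=(px.min(2)>200); m[:150]=0;m[260:]=0;m[:,:260]=0;m[:,380:]=0
P=cloud(p,m); print(len(P), P.mean(0)); v,u=np.nonzero(m); (uc,vc),r=cv2.minEnclosingCircle(np.stack([u,v],1).astype(np.float32)); print(uc,vc,r); w=world(p,uc,vc,.023); print(w)
goto(w[0],w[1],.0)
E
```

```text
-48 686 [-48.  -56.3 -11.3] [-44.   56.8  12.3]
-44 641 [-44.  -55.7 -11.1] [-40.   56.6  12.5]
-40 561 [-40.  -55.8 -11. ] [-36.   56.7  12.3]
-36 533 [-36.  -55.3 -11.1] [-32.   56.4  12.5]
-32 439 [-32.  -54.3 -11.1] [-28.   55.4  11.7]
-28 298 [-28.  -48.8 -10.7] [-24.   49.8  11.8]
-24 96 [-24.  -42.5  -8.9] [-21.6  43.3  10.1]
1738 [ 0.42562042 -0.26371909  0.02233782]
321.39788818359375 208.8846893310547 28.072172164916992
[ 0.42567346 -0.26358322  0.023     ]
t 7.05 tcp [ 0.4235 -0.2662  0.0739] yaw -68.87 tilt [-0. -0. -1.] shift mm [73.9 -1.7 -3. ] turn 0 open 0.0853 F [-0.7 -0.1 -0. ]
```

play_rows([
  [[0.03,-0.002,-0.003],0,0.085],
  [[0.03,0,0],0,0.085],
  [[0.015,0,0],0,0.085],
  [[0.008,0,0],0,0.085],
  [[0,0,0],0,0.045],
  [[0,0,0],0,0.045],
  [[0,0,0],0,0.045],
  [[0,0,0],0,0.045],
])

```text
t: 8.05
tcp_pos: [0.4266, -0.2639, -0.008]
tool_rot: [0.696, 0.129, -0.694, 0.13]
force: [0.1, -0.0, 6.3]
opening: 0.0552
```

```bash
python3 - <<'E'
from m import *
goto(.5945,.248,.10)
p=ctrl.read_camera('wrist'); save(p,'w7.png')
E
```

```text
t 8.05 tcp [ 0.4266 -0.2639 -0.008 ] yaw -68.86 tilt [ 0.002 -0.001 -1.   ] shift mm [-108.3 -416.7 -341.3] turn 0 open 0.0552 F [ 0.1 -0.   6.3]
```

View pics/w7.png

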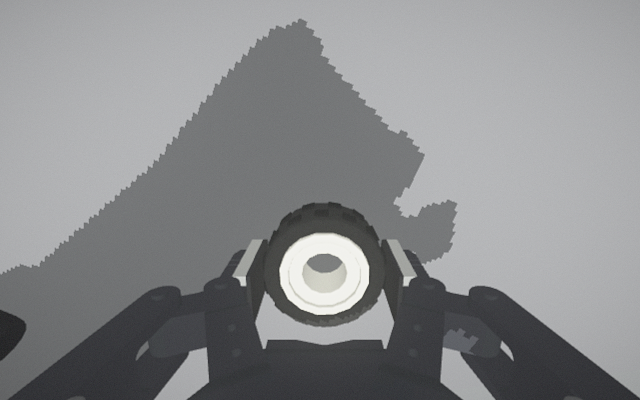

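The white wheel is pinched at 55 mm opening, with its rim centred at about (323,270).

play_rows([
  [[-0.02,0,0],0,0.045],
  [[-0.04,0,0],0,0.045],
  [[-0.048,-0.02,-0.017],0,0.045],
  [[0,-0.04,-0.033],0,0.045],
  [[0,-0.04,-0.033],0,0.045],
  [[0,-0.04,-0.033],0,0.045],
  [[0,-0.04,-0.033],0,0.045],
  [[0,-0.04,-0.033],0,0.045],
])

```text
t: 9.1
tcp_pos: [0.5161, 0.0089, 0.0987]
tool_rot: [-0.695, -0.129, 0.695, -0.13]
force: [0.8, 0.5, 0.3]
opening: 0.0547
```

play_rows([
  [[0,-0.04,-0.033],0,0.045],
  [[0,-0.04,-0.033],0,0.045],
  [[0,-0.04,-0.033],0,0.045],
  [[0,-0.04,-0.033],0,0.045],
  [[0,-0.027,-0.021],0,0.045],
  [[0,-0.01,-0.006],0,0.045],
  [[0,0,0],0,0.045],
  [[0,0,0],0,0.045],
])

```text
t: 10.1
tcp_pos: [0.5935, 0.2457, 0.0987]
tool_rot: [-0.695, -0.128, 0.696, -0.13]
force: [-0.2, -0.1, -0.9]
opening: 0.0553
```

```bash
python3 - <<'E'
from m import *
goto(.5945,.248,.06)
p=ctrl.read_camera('wrist'); save(p,'w8.png')
p=ctrl.read_camera('side'); save(p,'s8.png')
P=tops(p,(.59,.25),.02,.075,.03)
px=p['pixels'].astype(int)
E
```

```text
t 10.1 tcp [0.5935 0.2457 0.0987] yaw -69.02 tilt [-0.    -0.003 -1.   ] shift mm [38.7 -1.8 -1.8] turn 0 open 0.0553 F [-0.2 -0.1 -0.9]
```

View pics/w8.png

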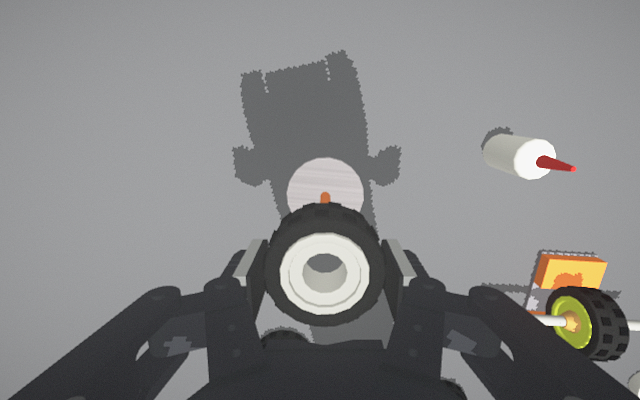

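View pics/s8.png

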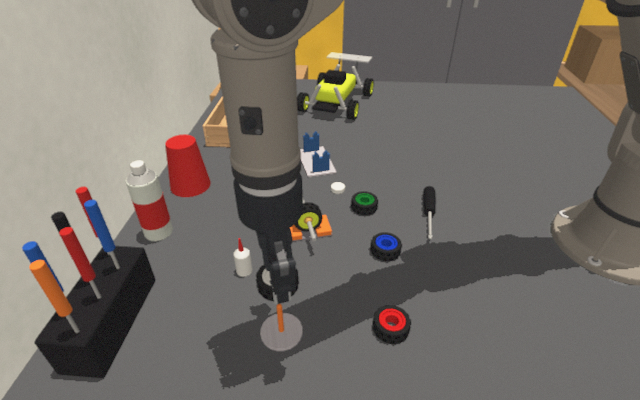

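```bash
python3 - <<'E'
from m import *
p=ctrl.read_camera('wrist')
px=p['pixels'].astype(int)
m=(px[:,:,0]>150)&(px[:,:,1]<110)&(px[:,:,2]<80); m[:,:280]=0;m[:,370:]=0
print('pin cloud',cloud(p,m).mean(0), cloud(p,m)[:,2].max(), m.sum())
print('wheel',world(p,323.5,272,.130), world(p,325,235), 'foot centre',world(p,325,192,.006),'pin top',world(p,325,194,.065))
q=ctrl.silhouettes(p,'wheel_white')[0];P=cloud(p,q['pixels']);print(cv2.minEnclosingCircle(P[P[:,2]>.125][:,:2].astype(np.float32)),P[:,2].max())
m=(px.min(2)>140)&(px.max(2)-px.min(2)<40);m[:140]=0;m[205:]=0;m[:,280:]&=True;m[:,:280]=0;m[:,370:]=0
F=cloud(p,m);F=F[F[:,2]<.02];print(F.mean(0),F.min(0),F.max(0))
E
```

```text
pin cloud [0.59603535 0.24673215 0.02088482] 0.033646013688339915 25
wheel [0.59453205 0.24647305 0.13      ] [0.61139999 0.25225588 0.13090239] foot centre [0.59745263 0.24635877 0.006     ] pin top [0.61104578 0.25183575 0.065     ]
((0.5927600860595703, 0.24520067870616913), 0.02869490161538124) 0.1322292800613808
[0.6047556  0.24862206 0.00563795] [ 0.57688129  0.21370863 -0.00137591] [0.64886964 0.27681779 0.00812845]
```

The wrist view shows the pin at about (325,195), seen past the front edge of the held wheel. The computed offset is about 2 mm, so I'll lower it.

play_rows([
  [[0.025,0,-0.002],0,0.045],
  [[0.025,0,0],0,0.045],
  [[0.025,0,0],0,0.045],
  [[0.015,0,0],0,0.045],
  [[0.009,0,0],0,0.045],
  [[0,0,0],0,0.045],
  [[0,0,0],0,0.045],
])

```text
t: 11.18
tcp_pos: [0.5959, 0.2498, 0.001]
tool_rot: [0.696, 0.13, -0.694, 0.129]
force: [0.0, -0.4, 0.3]
opening: 0.0545
```

```bash
python3 - <<'E'
from m import *
goto(.5955,.247,-.001)
p=ctrl.read_camera('wrist'); save(p,'w9.png')
E
```

```text
t 11.18 tcp [0.5959 0.2498 0.001 ] yaw -68.87 tilt [ 0.002  0.001 -1.   ] shift mm [2.  2.5 1.4] turn 0 open 0.0545 F [ 0.  -0.4  0.3]
```

View pics/w9.png

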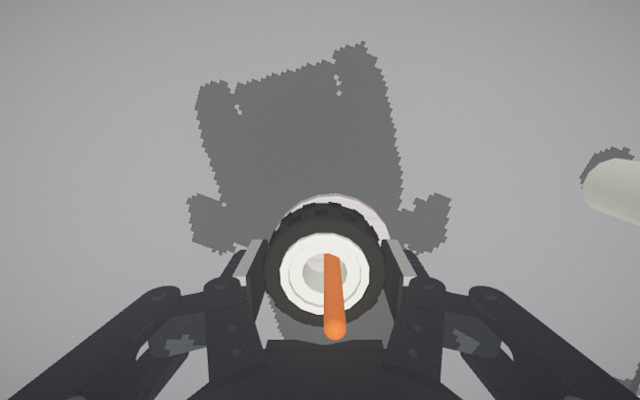

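The pin passes through the hole (base at (331,258), top at (335,330)). Nudging, lowering and releasing.

play_rows([
  [[0.003,0.002,0],0,0.045],
  [[0,0,0],0,0.045],
  [[0,0,0],0,0.075],
  [[0,0,0],0,0.08],
  [[0,0,0],0,0.085],
  [[-0.03,0,0],0,0.085],
  [[-0.05,0,0],0,0.085],
  [[-0.02,0,0],0,0.085],
])

```text
t: 12.22
tcp_pos: [0.5976, 0.2485, 0.1004]
tool_rot: [0.697, 0.13, -0.693, 0.129]
force: [0.2, 0.7, -1.1]
opening: 0.0849
```

```bash
python3 - <<'E'
from m import *
goto(.4305,.227,.1)
p=ctrl.read_camera('wrist'); save(p,'w10.png')
q=ctrl.silhouettes(p,'wheel_white')[0];P=cloud(p,q['pixels']);P=P[(P[:,2]>.022)&(P[:,2]<.034)];print(q['confidence'],cv2.minEnclosingCircle(P[:,:2].astype(np.float32)),P.mean(0))
for q in ctrl.silhouettes(p,'wheel_red')[:1]:
    P=cloud(p,q['pixels']);P=P[(P[:,2]>.018)&(P[:,2]<.034)];print(q['confidence'],cv2.minEnclosingCircle(P[:,:2].astype(np.float32)),P.mean(0))
E
```

```text
t 12.22 tcp [0.5976 0.2485 0.1004] yaw -68.87 tilt [ 0.005  0.002 -1.   ] shift mm [ -0.5 -40.2 163.6] turn 0 open 0.0849 F [ 0.2  0.7 -1.1]
0.63 ((0.5955342650413513, 0.2476164847612381), 0.02852693572640419) [0.59805625 0.24848956 0.02860637]
0.65 ((0.0, 0.0), 0.0) [nan nan nan]<stdin>:6: RuntimeWarning: Mean of empty slice.
  ret = um.true_divide(
```

View pics/w10.png

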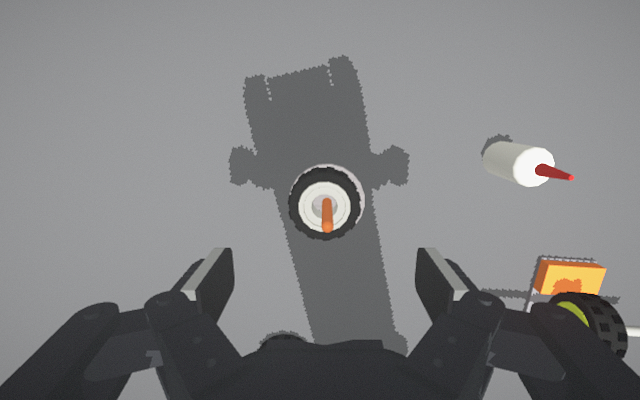

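White lies flat on the post foot at (326,203). Now red.

play_rows([
  [[0,-0.01,0.04],0,0.085],
  [[0,-0.01,0.04],0,0.085],
  [[0,-0.01,0.04],0,0.085],
  [[0,-0.01,0.04],0,0.085],
  [[0,0,0.004],0,0.085],
  [[0,0,0],0,0.085],
  [[0,0,0],0,0.085],
])

```text
t: 13.25
tcp_pos: [0.4297, 0.2255, 0.0965]
tool_rot: [0.695, 0.129, -0.695, 0.129]
force: [-1.1, -0.9, 0.1]
opening: 0.0846
```

```bash
cat > wh.py <<'E'
from m import *
import sys
p=ctrl.read_camera('wrist'); save(p,sys.argv[2])
q=ctrl.silhouettes(p,sys.argv[1])[0];P=cloud(p,q['pixels']);P=P[(P[:,2]>.018)&(P[:,2]<.034)];c,r=cv2.minEnclosingCircle(P[:,:2].astype(np.float32));print(q['confidence'],c,r,P.mean(0))
goto(c[0],c[1],-.006)
E
python3 wh.py wheel_red w11.png
```

```text
0.74 (0.4280849099159241, 0.22411251068115234) 0.02856406383216381 [0.42969203 0.2247091  0.02264015]
t 13.35 tcp [0.4295 0.2257 0.0967] yaw -68.92 tilt [ 0.  0. -1.] shift mm [102.7   1.    1.9] turn 0 open 0.085 F [-0.3 -0.4  1.2]
```

View pics/w11.png

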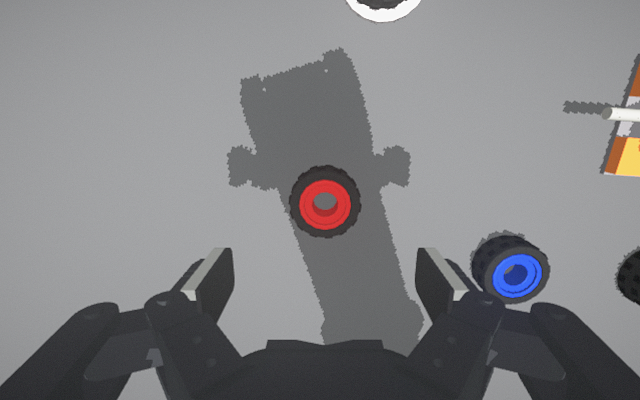

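Red is centred at (325,202); descending.

play_rows([
  [[0.035,0.001,0.001],0,0.085],
  [[0.035,0,0],0,0.085],
  [[0.022,0,0],0,0.085],
  [[0.01,0,0],0,0.085],
  [[0,0,0],0,0.045],
  [[0,0,0],0,0.045],
  [[0,0,0],0,0.045],
  [[0,0,0],0,0.045],
])

```text
t: 14.35
tcp_pos: [0.429, 0.225, -0.004]
tool_rot: [0.696, 0.13, -0.694, 0.129]
force: [-0.7, 0.3, 5.0]
opening: 0.0547
```

```bash
python3 - <<'E'
from m import *
goto(.5965,.248,.11)
E
```

```text
t 14.35 tcp [ 0.429  0.225 -0.004] yaw -68.87 tilt [ 0.002  0.001 -1.   ] shift mm [-113.6   38.9 -164.8] turn 0 open 0.0547 F [-0.7  0.3  5. ]
```

play_rows([
  [[-0.03,0,0],0,0.045],
  [[-0.05,0,0],0,0.045],
  [[-0.034,0.009,-0.04],0,0.045],
  [[0,0.01,-0.04],0,0.045],
  [[0,0.01,-0.04],0,0.045],
  [[0,0.01,-0.04],0,0.045],
  [[0,0,-0.004],0,0.045],
  [[0,0,0],0,0.045],
])

```text
t: 15.35
tcp_pos: [0.5939, 0.2472, 0.1082]
tool_rot: [-0.694, -0.13, 0.696, -0.13]
force: [0.8, -0.8, -0.8]
opening: 0.0551
```

```bash
cat > held.py <<'E'
from m import *
import sys
p=ctrl.read_camera('wrist'); save(p,sys.argv[2])
s=ctrl.get_state();R=Rn.from_quat(s['tool_rot']).as_matrix()
q=ctrl.silhouettes(p,sys.argv[1])[0];P=cloud(p,q['pixels']);P=P[P[:,2]>s['tcp_pos'][2]+.02];c,r=cv2.minEnclosingCircle(P[:,:2].astype(np.float32));print(q['confidence'],c,r,P[:,2].max())
goto(*[float(v) for v in sys.argv[3:6]])
E
python3 held.py wheel_red w12.png .596 .2475 .026
```

```text
0.73 (0.5932593941688538, 0.2468477040529251) 0.028946928679943085 0.1375041222591889
t 15.45 tcp [0.5933 0.2475 0.1088] yaw -68.79 tilt [-0.002 -0.    -1.   ] shift mm [82.8  1.  -2.6] turn 0 open 0.0551 F [ 0.1 -0.2 -0.2]
```

View pics/w12.png

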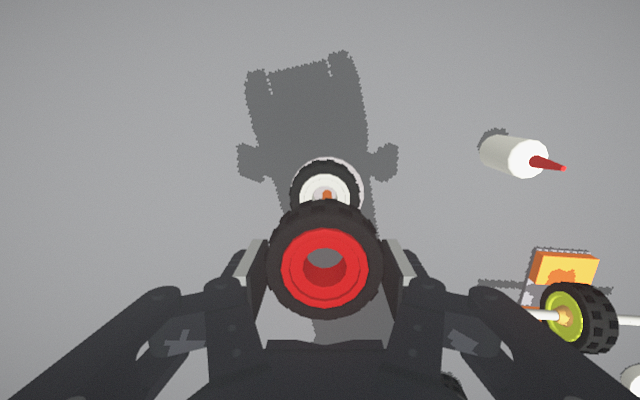

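play_rows([
  [[0.025,0.001,-0.003],0,0.045],
  [[0.025,0,0],0,0.045],
  [[0.02,0,0],0,0.045],
  [[0.01,0,0],0,0.045],
  [[0,0,0],0,0.045],
  [[0,0,0],0,0.045],
])

```text
t: 16.2
tcp_pos: [0.5986, 0.2478, 0.0301]
tool_rot: [0.696, 0.13, -0.694, 0.13]
force: [0.1, 0.2, -0.5]
opening: 0.0549
```

```bash
python3 held.py wheel_red w13.png .596 .2475 .026
```

```text
0.92 (0.5983761548995972, 0.24706123769283295) 0.028590181842446327 0.06583942197825172
t 16.3 tcp [0.5988 0.2477 0.0301] yaw -68.86 tilt [ 0.002  0.001 -1.   ] shift mm [ 4.1 -0.8  2.7] turn 0 open 0.0549 F [ 0.   0.5 -0.9]
```

View pics/w13.png

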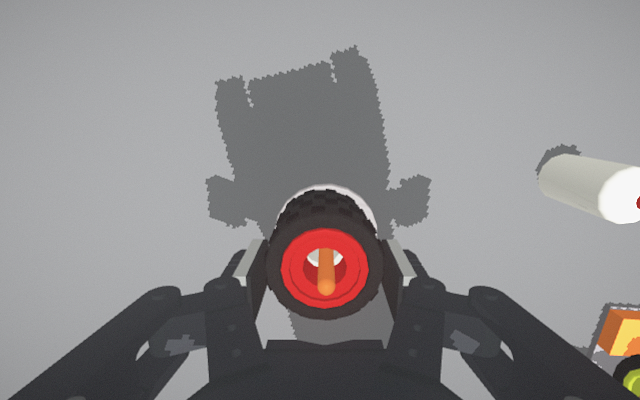

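Red is threaded on the pin, which shows in the hole at (325,270). Lowering the last few mm and releasing.

play_rows([
  [[0.004,0,0.002],0,0.045],
  [[0,0,0],0,0.045],
  [[0,0,0],0,0.075],
  [[0,0,0],0,0.08],
  [[0,0,0],0,0.085],
  [[-0.03,0,0],0,0.085],
  [[-0.04,0,0],0,0.085],
  [[-0.02,0,0],0,0.085],
])

```text
t: 17.3
tcp_pos: [0.5972, 0.2473, 0.1173]
tool_rot: [0.696, 0.13, -0.694, 0.129]
force: [-0.3, 0.5, -0.2]
opening: 0.0852
```

```bash
python3 - <<'E'
from m import *
goto(.430,.059,.11)
p=ctrl.read_camera('wrist'); save(p,'w14.png')
q=ctrl.silhouettes(p,'wheel_red')[0];P=cloud(p,q['pixels']);P=P[(P[:,2]>.046)&(P[:,2]<.06)];print(q['confidence'],cv2.minEnclosingCircle(P[:,:2].astype(np.float32)),P.mean(0))
E
```

```text
t 17.3 tcp [0.5972 0.2473 0.1173] yaw -68.86 tilt [ 0.003  0.002 -1.   ] shift mm [  6.5 115.3 223.9] turn 0 open 0.0852 F [-0.3  0.5 -0.2]
0.68 ((0.596851110458374, 0.24627947807312012), 0.028518501669168472) [0.59840324 0.24704904 0.05258294]
```

View pics/w14.png

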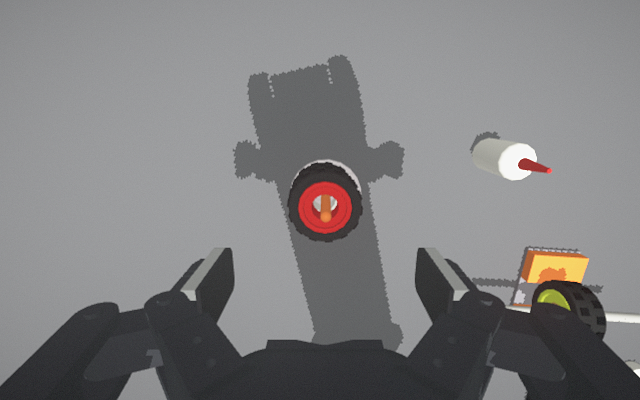

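Red lies flat on white, its top about 53 mm up. Now blue.

play_rows([
  [[0,0.02,0.04],0,0.085],
  [[0,0.02,0.04],0,0.085],
  [[0,0.02,0.04],0,0.085],
  [[0,0.02,0.04],0,0.085],
  [[0,0.02,0.04],0,0.085],
  [[0.006,0.015,0.024],0,0.085],
  [[0,0,0],0,0.085],
  [[0,0,0],0,0.085],
])

```text
t: 18.4
tcp_pos: [0.429, 0.0592, 0.1085]
tool_rot: [0.695, 0.13, -0.695, 0.13]
force: [-0.4, -0.1, -0.2]
opening: 0.0849
```

```bash
python3 wh.py wheel_blue w15.png
```

```text
0.66 (0.42827320098876953, 0.05584985017776489) 0.028308264911174774 [0.42951679 0.05620632 0.0226267 ]
t 18.5 tcp [0.4294 0.0597 0.1088] yaw -68.77 tilt [ 0.     0.001 -1.   ] shift mm [114.8   3.3   2.5] turn 0 open 0.0851 F [-0.3  0.7 -0.5]
```

View pics/w15.png

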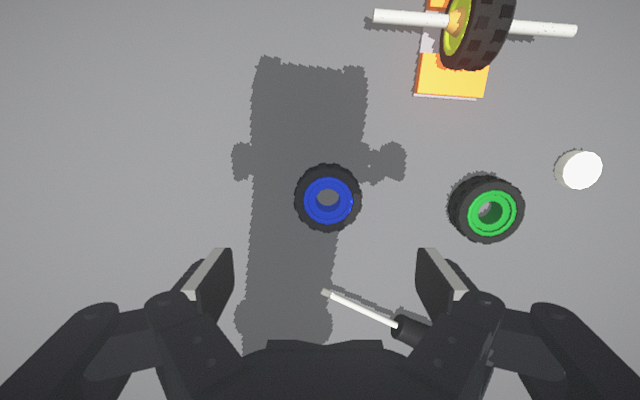

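Blue is at (328,200). The green wheel at (487,212) and the screwdriver are clear of the jaws.

play_rows([
  [[0.04,0.003,0.002],0,0.085],
  [[0.04,0,0],0,0.085],
  [[0.022,0,0],0,0.085],
  [[0.012,0,0],0,0.085],
  [[0,0,0],0,0.045],
  [[0,0,0],0,0.045],
  [[0,0,0],0,0.045],
  [[0,0,0],0,0.045],
])

```text
t: 19.5
tcp_pos: [0.4292, 0.0553, -0.0041]
tool_rot: [0.696, 0.13, -0.694, 0.13]
force: [-0.0, 0.1, 4.6]
opening: 0.054
```

```bash
python3 - <<'E'
from m import *
goto(.5965,.247,.125)
E
```

```text
t 19.5 tcp [ 0.4292  0.0553 -0.0041] yaw -68.87 tilt [ 0.003  0.    -1.   ] shift mm [-128.6 -118.4 -225.5] turn 0 open 0.054 F [-0.   0.1  4.6]
```

play_rows([
  [[-0.03,0,0],0,0.045],
  [[-0.05,0,0],0,0.045],
  [[-0.049,-0.02,-0.035],0,0.045],
  [[0,-0.025,-0.048],0,0.045],
  [[0,-0.025,-0.048],0,0.045],
  [[0,-0.025,-0.048],0,0.045],
  [[0,-0.023,-0.047],0,0.045],
  [[0,0,0],0,0.045],
])

```text
t: 20.5
tcp_pos: [0.5961, 0.2503, 0.1215]
tool_rot: [-0.695, -0.132, 0.695, -0.13]
force: [0.3, -0.0, -1.0]
opening: 0.0539
```

play_rows([
  [[0,0,0],0,0.045],
])

```text
t: 20.62
tcp_pos: [0.5952, 0.2453, 0.1224]
tool_rot: [-0.694, -0.129, 0.696, -0.13]
force: [0.1, -1.4, -0.6]
opening: 0.0534
```

```bash
python3 held.py wheel_blue w16.png .596 .247 .050
```

```text
0.9 (0.5948312878608704, 0.24449951946735382) 0.028896495699882507 0.15197600229233432
t 20.73 tcp [0.5954 0.2443 0.1232] yaw -68.94 tilt [-0.    -0.002 -1.   ] shift mm [73.2 -2.4 -1.6] turn 0 open 0.0541 F [ 0.3  0.7 -0.5]
```

View pics/w16.png

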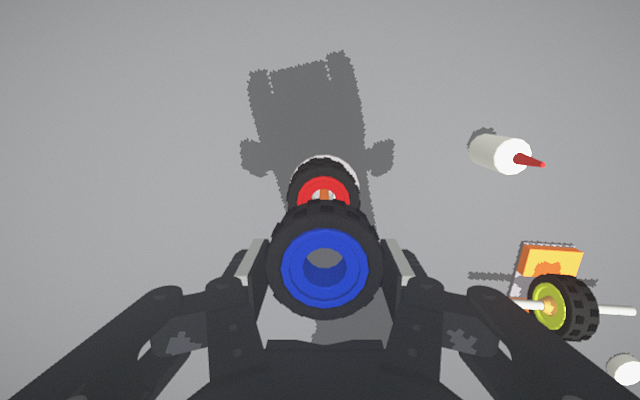

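play_rows([
  [[0.025,-0.002,-0.002],0,0.045],
  [[0.025,0,0],0,0.045],
  [[0.01,0,0],0,0.045],
  [[0.007,0,0],0,0.045],
  [[0,0,0],0,0.045],
  [[0,0,0],0,0.045],
])

```text
t: 21.48
tcp_pos: [0.5976, 0.249, 0.0572]
tool_rot: [0.696, 0.13, -0.694, 0.129]
force: [0.8, 0.5, 0.0]
opening: 0.0541
```

```bash
python3 held.py wheel_blue w17.png .596 .247 .050
```

```text
0.95 (0.5968498587608337, 0.24834869801998138) 0.02891630120575428 0.08680442008842318
t 21.57 tcp [0.5975 0.249  0.0571] yaw -68.86 tilt [ 0.002  0.001 -1.   ] shift mm [7.1 1.3 2.2] turn 0 open 0.0538 F [ 0.1 -0.  -1.3]
```

View pics/w17.png

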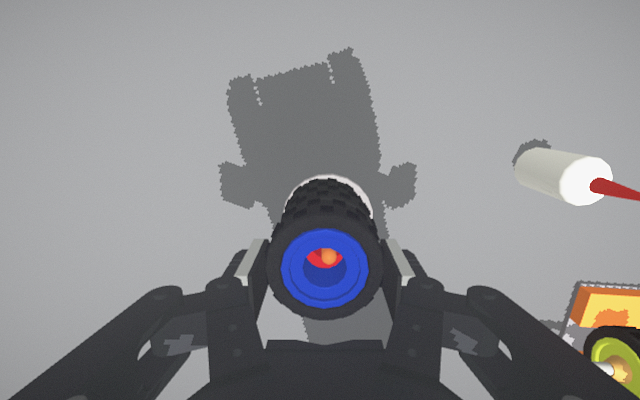

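The pin tip shows inside blue's hole at (328,257). Lowering and releasing.

play_rows([
  [[0.005,0.001,0.001],0,0.045],
  [[0.002,0,0],0,0.045],
  [[0,0,0],0,0.045],
  [[0,0,0],0,0.075],
  [[0,0,0],0,0.085],
  [[0,0,0],0,0.085],
  [[-0.03,0,0],0,0.085],
  [[-0.04,0,0],0,0.085],
])

```text
t: 22.58
tcp_pos: [0.5953, 0.2467, 0.1182]
tool_rot: [-0.694, -0.129, 0.696, -0.13]
force: [0.2, 0.8, -0.1]
opening: 0.0852
```

```bash
python3 - <<'E'
from m import *
goto(.578,.0165,.145,-73)
p=ctrl.read_camera('wrist'); save(p,'w18.png')
q=ctrl.silhouettes(p,'wheel_blue')[0];P=cloud(p,q['pixels']);P=P[(P[:,2]>.07)&(P[:,2]<.09)];print(q['confidence'],cv2.minEnclosingCircle(P[:,:2].astype(np.float32)),P.mean(0))
E
```

```text
t 22.57 tcp [0.5953 0.2467 0.1182] yaw -68.86 tilt [-0.003 -0.001 -1.   ] shift mm [-26.4 208.5  99.3] turn 4.14 open 0.0852 F [ 0.2  0.8 -0.1]
0.89 ((0.5961878895759583, 0.2464314103126526), 0.028521260246634483) [0.59781925 0.24727661 0.07653145]
```

View pics/w18.png

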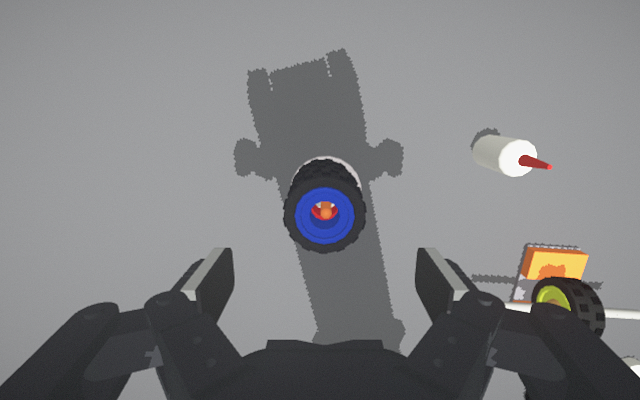

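Blue is seated (top at about 77 mm). Now the yellow wheel.

play_rows([
  [[-0.026,0,0],0,0.085],
  [[0,0.04,0.019],0,0.085],
  [[0,0.042,0.02],0,0.085],
  [[0,0.042,0.02],0,0.085],
  [[0,0.042,0.02],0,0.085],
  [[0,0.042,0.02],0,0.085],
  [[0,0,0],4,0.085],
  [[0,0,0],0,0.085],
])

```text
t: 23.68
tcp_pos: [0.5787, 0.0172, 0.1446]
tool_rot: [-0.699, -0.105, 0.7, -0.105]
force: [1.2, 0.3, -0.1]
opening: 0.0849
```

play_rows([
  [[0,0,0],0,0.085],
])

```text
t: 23.8
tcp_pos: [0.5788, 0.019, 0.1449]
tool_rot: [-0.699, -0.107, 0.699, -0.106]
force: [0.9, 0.2, -1.3]
opening: 0.0848
```

```bash
cat > yel.py <<'E'
from m import *
import sys
p=ctrl.read_camera('wrist'); save(p,sys.argv[1])
zo=float(sys.argv[2])
q=ctrl.silhouettes(p,'wheel_yellow')[0];P=cloud(p,q['pixels'])
t=P[P[:,2]>zo+.016]; print(q['confidence'],'tyre',cv2.minAreaRect(t[:,:2].astype(np.float32)),t.mean(0),t[:,2].max())
a=P[(P[:,2]<zo+.006)&(P[:,2]>zo-.002)]
c=np.array(cv2.minAreaRect(t[:,:2].astype(np.float32))[0]); a=a[np.hypot(*(a[:,:2]-c).T)>.02]
l=cv2.fitLine(a[:,:2].astype(np.float32),cv2.DIST_HUBER,0,.001,.01).ravel(); d=l[:2]*(-np.sign(l[1])); s=(a[:,:2]-l[2:])@d
print('axle yaw',np.degrees(np.arctan2(d[1],d[0])),'ends',l[2:]+d*s.min(),l[2:]+d*s.max(),'mid',l[2:]+d*(s.min()+s.max())/2,'len',s.max()-s.min(), 'tyre mid on axle',l[2:]+d*((c-l[2:])@d), a[s<s.min()+.03][:,2].mean(),a[s>s.max()-.03][:,2].mean())
m=l[2:]+d*((c-l[2:])@d)
goto(m[0],m[1],.076,np.degrees(np.arctan2(d[1],d[0])))
E
python3 yel.py w19.png .038
```

```text
0.59 tyre ((0.5781143307685852, 0.013167552649974823), (0.04528824985027313, 0.023715289309620857), 16.849594116210938) [0.58048165 0.01420084 0.06153213] 0.06656464099184324
axle yaw -73.17744 ends [0.56033802 0.07572865] [ 0.59786123 -0.04837761] mid [0.57909962 0.01367552] len 0.12965475675612587 tyre mid on axle [0.57915782 0.01348305] 0.040163254790327285 0.04046923582425372
t 23.9 tcp [0.579 0.019 0.145] yaw -72.7 tilt [-0.     0.001 -1.   ] shift mm [69.   5.4  1.4] turn 0.47 open 0.0849 F [ 0.1  0.9 -0.3]
```

View pics/w19.png

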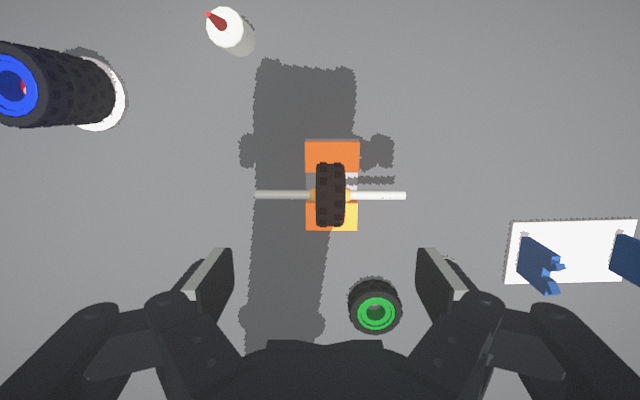

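Yellow tyre is at (330,195), the axle running (256–405,195). Descending to pinch above the axle.

play_rows([
  [[0.04,0.005,0.001],0.5,0.06],
  [[0.03,0,0],0,0.06],
  [[0.012,0,0],0,0.06],
  [[0.007,0,0],0,0.06],
  [[0,0,0],0,0.06],
  [[0,0,0],0,0.015],
  [[0,0,0],0,0.015],
  [[0,0,0],0,0.015],
], force=40)

```text
t: 24.9
tcp_pos: [0.5799, 0.0126, 0.0567]
tool_rot: [0.7, 0.102, -0.699, 0.102]
force: [0.2, 0.3, -0.8]
opening: 0.0147
```

play_rows([
  [[0,0,0],0,0.015],
  [[0,0,0],0,0.015],
  [[0,0,0],0,0.015],
])

```text
t: 25.28
tcp_pos: [0.5798, 0.0126, 0.0564]
tool_rot: [0.7, 0.102, -0.699, 0.102]
force: [-0.9, -0.3, 2.6]
opening: 0.0154
```

```bash
python3 yel.py w20.png .038
```

```text
0.64 tyre ((0.5794331431388855, 0.012168374843895435), (0.04448147863149643, 0.027764180675148964), 16.594255447387695) [0.58374274 0.01426734 0.06121817] 0.07373862197441027
axle yaw -73.242485 ends [0.56059033 0.07602998] [ 0.59805043 -0.04837721] mid [0.57932038 0.01382639] len 0.12992461340662953 tyre mid on axle [0.57978749 0.01227507] 0.04007838220955826 0.040052973538856784
t 25.38 tcp [0.5798 0.0126 0.0564] yaw -73.36 tilt [ 0.001  0.    -1.   ] shift mm [-19.6   0.3   0.1] turn -0.12 open 0.015 F [0.3 0.6 3.3]
```

View pics/w20.png

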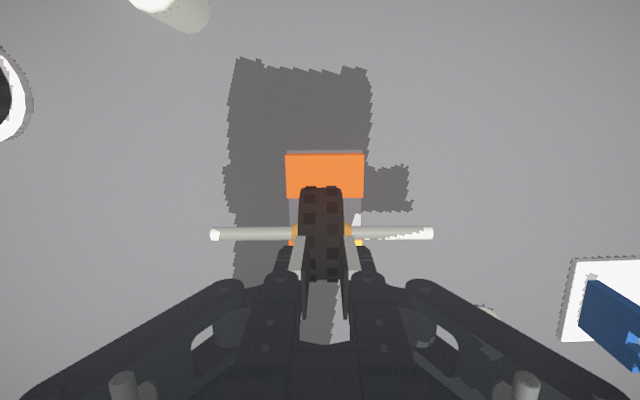

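The jaws shut on top of the tyre: I mis-signed the tip offset, and the tip is about 10 mm above the reported TCP. Reopening and going 20 mm lower.

play_rows([
  [[-0.01,0,0],0,0.06],
  [[0,0,0],0,0.06],
  [[0,0,0],0,0.06],
  [[0,0,0],0,0.06],
  [[0.015,0,0],0,0.06],
  [[0.01,0,0],0,0.06],
  [[0.005,0,0],0,0.06],
  [[0,0,0],0,0.06],
])

```text
t: 26.38
tcp_pos: [0.579, 0.0126, 0.0353]
tool_rot: [-0.699, -0.102, 0.7, -0.102]
force: [-0.3, 0.2, -0.5]
opening: 0.0602
```

```bash
python3 yel.py w21.png .038
```

```text
0.77 tyre ((0.5855047702789307, 0.01412130519747734), (0.05447624623775482, 0.06296953558921814), 57.64373016357422) [0.58249785 0.01475722 0.06155486] 0.06684852657925695
axle yaw -72.54306 ends [0.55993404 0.07612737] [ 0.59897379 -0.0480162 ] mid [0.57945392 0.01405558] len 0.1301373476223584 tyre mid on axle [0.57997964 0.0123838 ] 0.040157894200140584 0.039987658295800206
t 26.48 tcp [0.5798 0.0127 0.0363] yaw -73.36 tilt [ 0.  0. -1.] shift mm [-39.7   0.3  -0.1] turn -0.82 open 0.0598 F [ 0.4 -0.2  0.5]
```

View pics/w21.png

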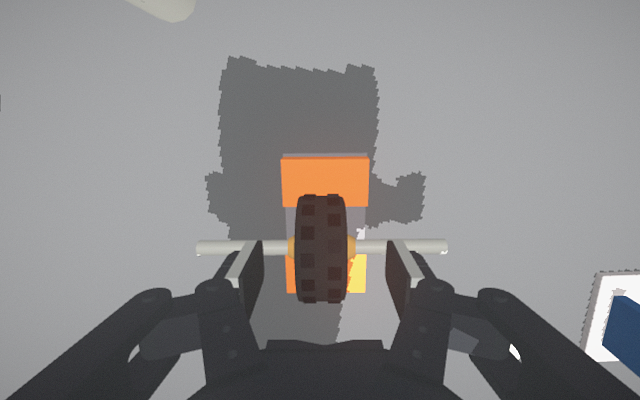

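The tyre now stands between the pads at (321,248), with the pads above the axle. Closing.

play_rows([
  [[0,0,0],0,0.015],
  [[0,0,0],0,0.015],
  [[0,0,0],0,0.015],
  [[0,0,0],0,0.015],
  [[0,0,0],0,0.015],
])

```text
t: 27.1
tcp_pos: [0.5799, 0.0126, 0.0365]
tool_rot: [0.7, 0.102, -0.699, 0.102]
force: [-1.0, 0.7, 1.7]
opening: 0.023
```

```bash
python3 - <<'E'
from m import *
goto(.585,-.2405,.12,-71)
p=ctrl.read_camera('wrist'); save(p,'w22.png')
E
```

```text
t 27.1 tcp [0.5799 0.0126 0.0365] yaw -73.36 tilt [ 0.001 -0.    -1.   ] shift mm [-83.4 244.   67.5] turn -2.36 open 0.023 F [-1.   0.7  1.7]
```

View pics/w22.png

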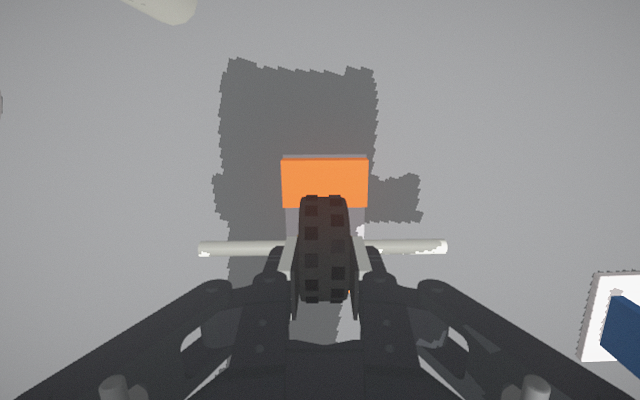

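Gripped (23 mm). Lifting and carrying to the stand.

play_rows([
  [[-0.02,0,0],0,0.015],
  [[-0.03,0,0],0,0.015],
  [[-0.033,0.01,0.003],0,0.015],
  [[0,0.03,0.008],0,0.015],
  [[0,0.034,0.009],0,0.015],
  [[0,0.034,0.009],0,0.015],
  [[0,0.034,0.009],0,0.015],
  [[0,0.034,0.009],0,0.015],
])

```text
t: 28.15
tcp_pos: [0.5842, -0.1705, 0.1183]
tool_rot: [-0.699, -0.103, 0.7, -0.102]
force: [0.3, -0.2, -0.1]
opening: 0.023
```

play_rows([
  [[0,0.034,0.01],0,0.015],
  [[0,0.025,0.008],0,0.015],
  [[0,0.009,0.003],0,0.015],
  [[0,0,0],-2.4,0.015],
  [[0,0,0],0,0.015],
  [[0,0,0],0,0.015],
  [[0,0,0],0,0.015],
])

```text
t: 29.02
tcp_pos: [0.5844, -0.24, 0.1191]
tool_rot: [-0.697, -0.117, 0.697, -0.117]
force: [0.1, -0.9, -0.5]
opening: 0.0232
```

```bash
cat > st.py <<'E'
from m import *
import sys
p=ctrl.read_camera('wrist'); save(p,sys.argv[1])
s=ctrl.get_state(); zo=s['tcp_pos'][2]+.0015
R=Rn.from_quat(s['tool_rot']).as_matrix()
P=cloud(p,p['range_z']>0); T=(P-s['tcp_pos'])@R
# axle points: white-ish at axle height, |y| 20..70 mm, |z|<15
m=(np.abs(T[:,0])<.007)&(np.abs(T[:,1])>.022)&(np.abs(T[:,1])<.075)&(np.abs(T[:,2])<.02)
a=T[m]; l=cv2.fitLine(a[:,1:].astype(np.float32),cv2.DIST_HUBER,0,.001,.01).ravel(); 
print('axle in tool: y ends',a[:,1].min(),a[:,1].max(),'z at 0',l[3]-l[1]/l[0]*l[2],'angle',np.degrees(np.arctan(l[1]/l[0])),'x by side',a[a[:,1]<0,0].min(),a[a[:,1]>0,0].min())
for q in ctrl.silhouettes(p,'stand')[:1]:
    S=cloud(p,q['pixels']); f=S[S[:,2]<.014]; print('stand',q['confidence'],cv2.minAreaRect(f[:,:2].astype(np.float32)))
px=p['pixels'].astype(int); B=cloud(p,(px[:,:,2]>px[:,:,0]+40)&(px[:,:,2]>px[:,:,1]+20)); B=B[(B[:,2]>.05)&(B[:,2]<.065)]; print('blue tops',len(B),cv2.minAreaRect(B[:,:2].astype(np.float32)))
goto(.585,-.2405,.06,-71.2)
E
python3 st.py w23.png
```

```text
axle in tool: y ends -0.06550989426695533 0.06508353165054707 z at 0 -0.0001598952 angle -0.20011565 x by side -0.006956179310718298 -0.005110264024097811
stand 0.97 ((0.5824718475341797, -0.24708008766174316), (0.07437258213758469, 0.13094939291477203), 18.756086349487305)
blue tops 630 ((0.5839846730232239, -0.2443397492170334), (0.03954188525676727, 0.10403060913085938), 19.059619903564453)
t 29.12 tcp [ 0.5843 -0.2403  0.1192] yaw -70.95 tilt [-0. -0. -1.] shift mm [59.2  0.4 -0.6] turn 0.25 open 0.0232 F [-0.5 -0.  -0.6]
```

View pics/w23.png

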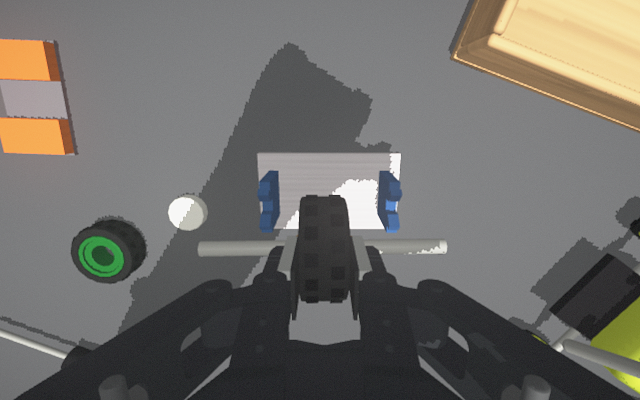

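The axle is held level and square, and the stand's uprights show at (268,200) and (390,200). Aligning just above the slots.

play_rows([
  [[0.02,0.003,0.001],0,0.015],
  [[0.02,0,0],0,0.015],
  [[0.012,0,0],0,0.015],
  [[0,0,0],0,0.015],
  [[0,0,0],0,0.015],
])

```text
t: 29.75
tcp_pos: [0.585, -0.2439, 0.068]
tool_rot: [0.698, 0.117, -0.697, 0.117]
force: [-0.1, -0.3, -0.5]
opening: 0.023
```

```bash
python3 st.py w24.png; python3 - <<'E'
from h import *
p=ctrl.read_camera('side'); cv2.imwrite('pics/s24.png',cv2.resize(p['pixels'][100:200,260:390,::-1],None,fx=6,fy=6,interpolation=cv2.INTER_CUBIC))
E
```

```text
axle in tool: y ends -0.06542686518064379 0.06479942970301111 z at 0 -0.00018386563 angle -0.17956057 x by side -0.006938322549012507 -0.0050648085253718785
stand 0.95 ((0.5781139135360718, -0.2434753179550171), (0.08013249933719635, 0.1295854151248932), 19.021223068237305)
blue tops 783 ((0.5837488174438477, -0.2444472312927246), (0.04016803950071335, 0.1038060337305069), 19.040084838867188)
t 29.85 tcp [ 0.5852 -0.2441  0.0683] yaw -70.96 tilt [ 0.002 -0.001 -1.   ] shift mm [ 8.3 -3.4 -1. ] turn 0.24 open 0.023 F [-0.2  0.1 -0.3]
```

View pics/w24.png

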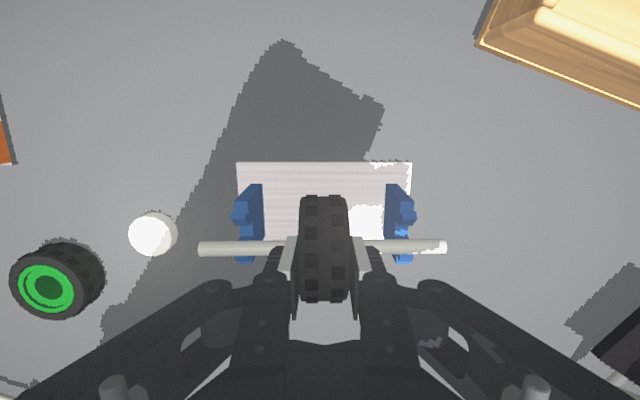

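View pics/s24.png

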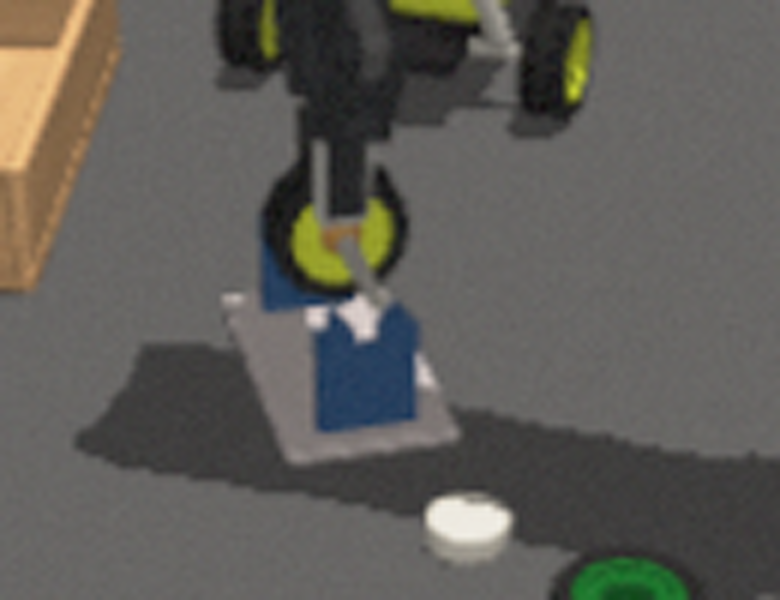

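play_rows([
  [[0.006,0,0.001],0,0.015],
  [[0.006,0,0],0,0.015],
  [[0.005,0,0],0,0.015],
  [[0.004,0,0],0,0.015],
  [[0,0,0],0,0.015],
  [[0,0,0],0,0.015],
])

```text
t: 30.65
tcp_pos: [0.5839, -0.2438, 0.0463]
tool_rot: [0.698, 0.117, -0.697, 0.117]
force: [1.8, 0.4, -0.7]
opening: 0.0233
```

```bash
python3 st.py w25.png; python3 - <<'E'
from h import *
p=ctrl.read_camera('side'); cv2.imwrite('pics/s25.png',cv2.resize(p['pixels'][100:200,260:390,::-1],None,fx=6,fy=6,interpolation=cv2.INTER_CUBIC))
E
```

```text
axle in tool: y ends -0.06563821127091381 0.06466593538094229 z at 0 -0.0010626704 angle 0.60692745 x by side -0.006989080349372707 -0.006988962810954118
stand 0.64 ((0.5830594301223755, -0.24281170964241028), (0.07047475129365921, 0.14401638507843018), 18.90071678161621)
blue tops 1501 ((0.5841301679611206, -0.24438929557800293), (0.039719391614198685, 0.1045384481549263), 19.04644775390625)
t 30.75 tcp [ 0.5839 -0.2438  0.0463] yaw -70.95 tilt [ 0.001  0.    -1.   ] shift mm [-13.7  -2.8  -2.2] turn 0.25 open 0.0232 F [ 1.8  1.8 -0.2]
```

View pics/w25.png

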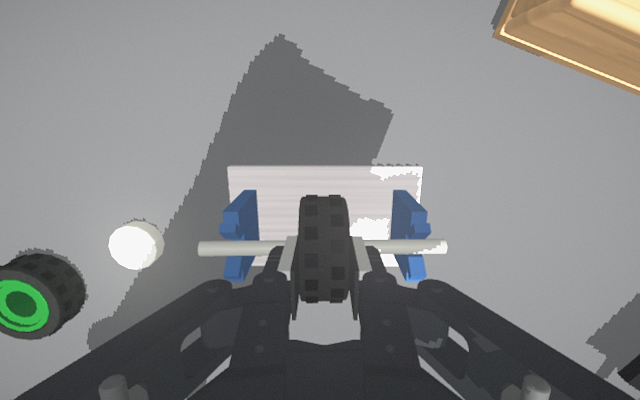

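View pics/s25.png

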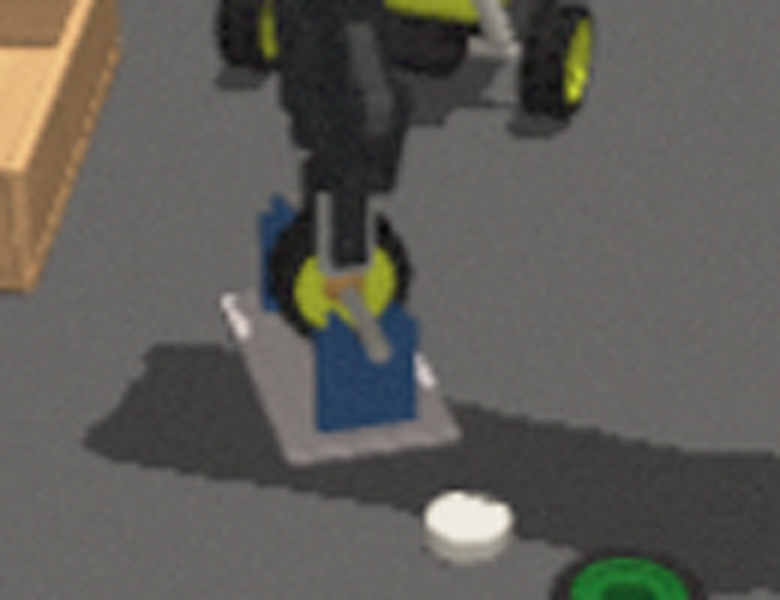

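Both axle ends are inside the slots. Easing off about 1 mm sideways, lowering 2 mm and releasing to only 40 mm, to stay clear of the uprights.

play_rows([
  [[0.001,0,-0.001],0,0.015],
  [[0.001,0,0],0,0.015],
  [[0,0,0],0,0.015],
  [[0,0,0],0,0.03],
  [[0,0,0],0,0.04],
  [[0,0,0],0,0.04],
  [[0,0,0],0,0.04],
])

```text
t: 31.68
tcp_pos: [0.584, -0.2439, 0.0438]
tool_rot: [-0.697, -0.117, 0.698, -0.117]
force: [1.3, -0.5, 0.6]
opening: 0.0396
```

```bash
python3 st.py w26.png; python3 - <<'E'
from h import *
p=ctrl.read_camera('side'); cv2.imwrite('pics/s26.png',cv2.resize(p['pixels'][100:200,260:390,::-1],None,fx=6,fy=6,interpolation=cv2.INTER_CUBIC))
E
```

```text
axle in tool: y ends -0.06448080656889459 0.06569558571707797 z at 0 -0.0014556268 angle -0.6796854 x by side -0.006999435754255921 -0.006996935573556279
stand 0.97 ((0.5842311382293701, -0.24555857479572296), (0.06989667564630508, 0.12608954310417175), 19.06571388244629)
blue tops 1357 ((0.5847756266593933, -0.24394556879997253), (0.03869066387414932, 0.10450269281864166), 19.461856842041016)
t 31.77 tcp [ 0.5842 -0.2439  0.044 ] yaw -70.96 tilt [-0.  0. -1.] shift mm [-16.   -2.9  -1.9] turn 0.24 open 0.0401 F [0.5 0.8 0.2]
```

View pics/w26.png

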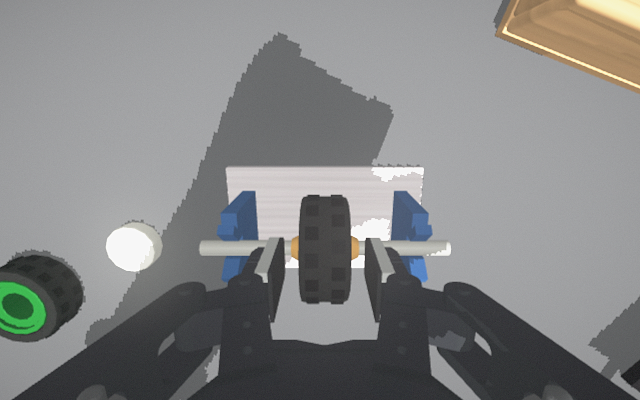

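View pics/s26.png

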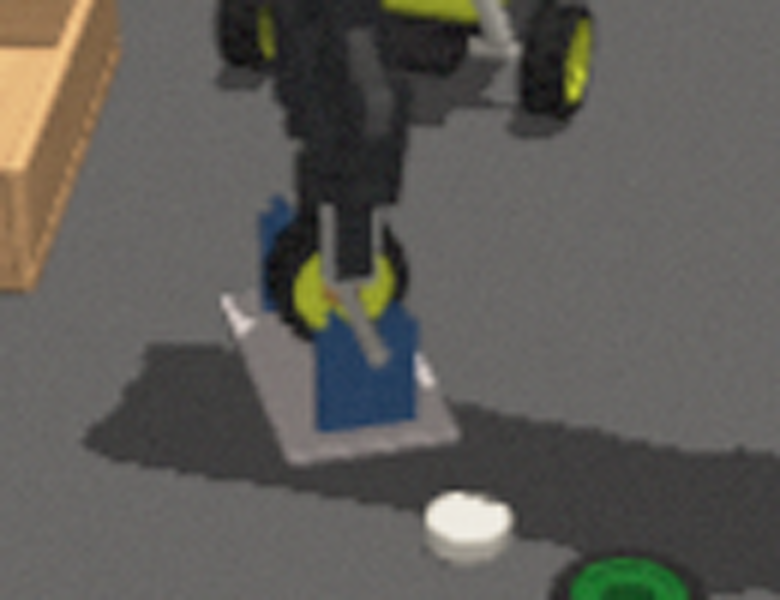

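Released and free of the pads, wheel central at (325,248). Retreating straight up.

play_rows([
  [[-0.01,0,0],0,0.04],
  [[-0.02,0,0],0,0.04],
  [[-0.04,0,0],0,0.04],
  [[-0.04,0,0],0,0.04],
  [[0,0,0],0,0.04],
  [[0,0,0],0,0.04],
])

```text
t: 32.58
tcp_pos: [0.584, -0.2438, 0.1543]
tool_rot: [-0.697, -0.117, 0.697, -0.117]
force: [0.3, -0.0, -0.0]
opening: 0.0401
```

```bash
python3 yel.py w27.png .046; python3 - <<'E'
from m import *
p=ctrl.read_camera('wrist')
px=p['pixels'].astype(int); B=cloud(p,(px[:,:,2]>px[:,:,0]+40)&(px[:,:,2]>px[:,:,1]+20)); B=B[(B[:,2]>.05)&(B[:,2]<.065)]; print('blue tops',len(B),cv2.minAreaRect(B[:,:2].astype(np.float32)))
p=ctrl.read_camera('side'); save(p,'s27.png')
E
```

```text
0.77 tyre ((0.5832905173301697, -0.24453794956207275), (0.046071261167526245, 0.023570092394948006), 20.017330169677734) [ 0.58556564 -0.24379421  0.06989486] 0.0755197723429884
axle yaw -70.94586 ends [ 0.56336159 -0.18373461] [ 0.60551871 -0.305793  ] mid [ 0.58444015 -0.2447638 ] len 0.12913354828147774 tyre mid on axle [ 0.58424793 -0.24420727] 0.049055745633521254 0.04898051178804115
t 32.67 tcp [ 0.5832 -0.2436  0.1527] yaw -70.97 tilt [-0.003  0.001 -1.   ] shift mm [76.7  1.1 -0.9] turn -0.02 open 0.0401 F [0.2 0.1 0.4]
blue tops 502 ((0.5836755037307739, -0.24458788335323334), (0.03985271975398064, 0.10370273143053055), 19.055688858032227)
```

View pics/w27.png

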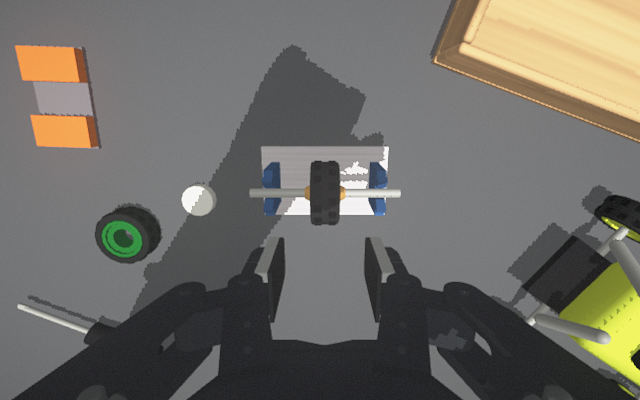

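View pics/s27.png

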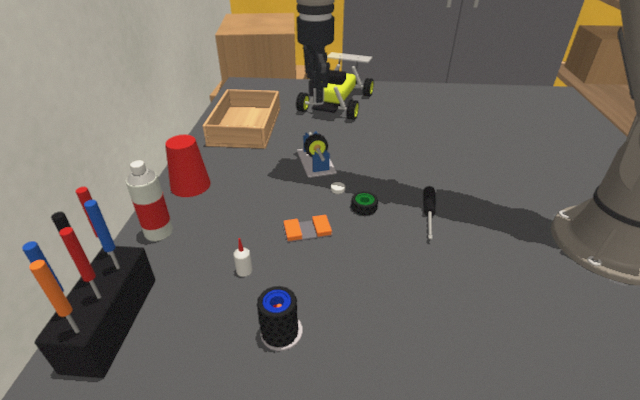

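The side view shows the stack (white foot, tyres, blue on top) at (278,315) and the yellow wheel in the stand at (317,148). Green and the glue bottle haven't moved. Checking the seating height relative to the stand.

```bash
python3 - <<'E'
from m import *
for n in('wrist','top'):
    p=ctrl.read_camera(n)
    px=p['pixels'].astype(int)
    C=cloud(p,p['range_z']>0)
    B=cloud(p,(px[:,:,2]>px[:,:,0]+40)&(px[:,:,2]>px[:,:,1]+20))
    c=np.array([.584,-.2443]) if n=='wrist' else np.array([.5855,-.241])
    a=np.radians(-71); d=np.array([np.cos(a),np.sin(a)]); e=np.array([-d[1],d[0]])
    L=np.c_[(C[:,:2]-c)@d,(C[:,:2]-c)@e,C[:,2]]
    LB=np.c_[(B[:,:2]-c)@d,(B[:,:2]-c)@e,B[:,2]]
    for sgn in(1,-1):
        q=LB[(LB[:,0]*sgn>.042)&(LB[:,0]*sgn<.054)]
        print(n,sgn,'upright top z pct',np.percentile(q[:,2],[90,95,99]).round(4) if len(q) else None)
        for lo,hi in((.026,.040),(.056,.063)):
            q=L[(L[:,0]*sgn>lo)&(L[:,0]*sgn<hi)&(np.abs(L[:,1])<.006)]; q=q[q[:,2]>.035]
            print('  axle top',lo,len(q),np.percentile(q[:,2],[50,80,95]).round(4) if len(q) else None, q[:,1].mean().round(4) if len(q) else None)
    f=L[(np.abs(L[:,0])<.058)&(np.abs(L[:,1])>.022)&(np.abs(L[:,1])<.033)];print('  foot z',np.median(f[:,2]))
    t=L[(np.abs(L[:,0])<.012)&(np.abs(L[:,1])<.005)&(L[:,2]>.05)]; print('  tyre top',np.percentile(t[:,2],[50,80]).round(4) if len(t) else None)
    P=cloud(p,np.ones(p['range_z'].shape,bool)); g=P[(np.hypot(P[:,0]-c[0],P[:,1]-c[1])<.12)&(np.hypot(P[:,0]-c[0],P[:,1]-c[1])>.09)]; print('  table z',np.median(g[:,2]))
    if n=='top':
        for w,xy in dict(green=(.4686,-.069)).items():
            q=tops(p,xy,.019,.032,.045)[:,:2]; print(w,cv2.minEnclosingCircle(q.astype(np.float32)))
        q=tops(p,(.6,.247),.065,.09,.04); print('stack top',cv2.minEnclosingCircle(q[:,:2].astype(np.float32)),np.median(q[:,2]))
        q=tops(p,(.672,.135),.06,.09,.04); print('glue',len(q),q.mean(0))
p=ctrl.read_camera('side'); cv2.imwrite('pics/s28.png',cv2.resize(p['pixels'][110:190,270:370,::-1],None,fx=7,fy=7,interpolation=cv2.INTER_CUBIC))
E
```

```text
wrist 1 upright top z pct [0.0569 0.0576 0.0581]
  axle top 0.026 1064 [0.2168 0.2181 0.2189] 0.0015
  axle top 0.056 72 [0.0488 0.0498 0.0502] -0.0007
wrist -1 upright top z pct [0.0568 0.0573 0.0586]
  axle top 0.026 1030 [0.2165 0.218  0.2188] 0.0019
  axle top 0.056 82 [0.0489 0.0497 0.0505] -0.0004
  foot z 0.005954271674372614
  tyre top [0.073  0.0737]
  table z -0.0001559309866082524
top 1 upright top z pct None
  axle top 0.026 100 [0.5636 0.566  0.5674] -0.0002
  axle top 0.056 0 None None
top -1 upright top z pct [0.0568 0.0581 0.059 ]
  axle top 0.026 360 [0.3906 0.5724 0.5753] 0.0
  axle top 0.056 34 [0.2646 0.2663 0.267 ] -0.0
  foot z 0.5566345600388188
  tyre top [0.5655 0.5665]
  table z 0.0015971672786391287
green ((0.46868568658828735, -0.06872960180044174), 0.0280544925481081)
stack top ((0.5977486968040466, 0.24964280426502228), 0.02841540239751339) 0.07686842458866852
glue 10 [0.6791644  0.12897035 0.0683303 ]
```

View pics/s28.png

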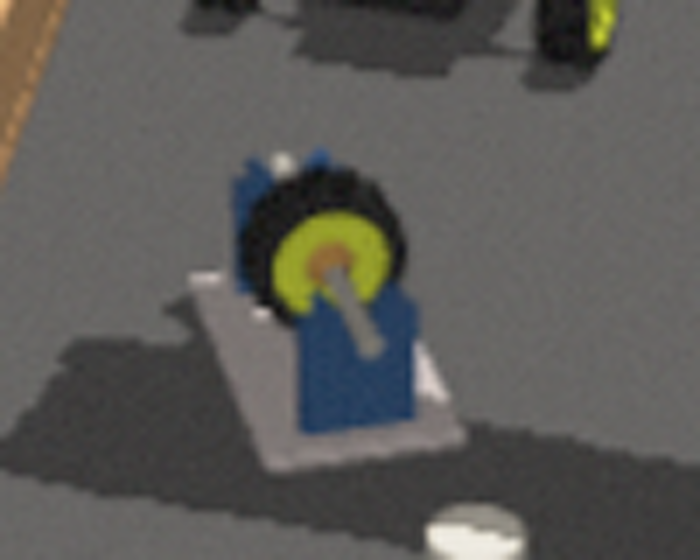

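Both axle ends have their tops at 50 mm, so the centre line is at 46 mm, fully home. The wheel is within about 1 mm of midway. Green and the glue bottle are unmoved and the stack top is at 77 mm. Handing in.

```bash
python3 -c "
from cell import ctrl
print(ctrl.finish_job(), ctrl.get_state()['t'])"
```

```text
the job is handed in; nothing more can be done
the job is handed in; nothing more can be done
```

The loose wheels are stacked white, red, blue on the post, and the yellow wheel's axle lies in both slots of the balancing stand. I handed the job in at about 33 s; no verdict came back.

**Last checks**
- **Stack:** its top measures 77 mm (nominal 78), and the white and red tops matched their nominal heights as they were placed. The pin showed through each hole.
- **Yellow wheel:** both axle ends measure about 50 mm on top (centre line 46 mm, fully home). The wheel is within about 1 mm of midway between the uprights.
- **Green wheel and glue bottle:** their positions match the first measurements to within 1 mm.

**What went wrong or disagreed**
- **Fingertip position:** the fingertips sit about 20 mm farther back than described. They are roughly 10 mm behind the reported TCP, not 11 mm ahead.
- **Missed pinches:** because of this, my first pinches of the white and the yellow wheel closed on top of the tyre with 3–5 N. I corrected for it and both were then gripped properly.
- **Top camera on the stand:** its final readings there were blocked by the arm, so the stand check rests on the wrist camera, with the side view agreeing by eye.
- **Camera offset:** the top and wrist cameras differ by 2–4 mm. I used the wrist camera for the final alignment.

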